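Lock three fixings boxes into a stack on the carrier board

TASK

Stack the three lidded parts boxes on the plywood carrier board, one box at a time from the bottom up: the deep blue one on the board, the orange one on it and the shallow green one on top, each fully down with its base recesses locked over the lugs beneath (either way round). The green box has been left crooked on top of the blue one, so put it aside on a free bit of bench first. Keep the boxes upright, set them down gently without dropping them, and leave the glue bottle, jar, tin and hammer alone.

Things in the scene. Friction and masses are not known exactly. Their poses are not given: they have to be found in the camera images.
- carrier_top (a point): middle of the carrier board's top face (12 mm above the bench), z up. Plywood, fixed, 130 (x) x 70 (y) mm. On it 2 white lugs, 16 (x) x 26 (y) mm, 7 tall (upper 3 mm stepped in 2 all round), 34 mm either side of the middle along x; the box lids have the same lugs. A seated box has its underside flat on this face (or on the lid below).
- deep_c (a point): centre, half-way up the 60 mm case, of the deep blue box: 110 (x) x 54 (y) x 60 mm (z up), plus 2 white lugs on the lid as on the carrier board. Underside: 2 recesses 20 (x) x 30 (y) mm, 9 deep, 34 mm either side of the middle along x, so it seats either way round. Flat sides, gripped across the 54 mm; 0.17-0.56 kg. Starts on the bench with the green box lying askew on its lugs.
- mid_c (a point): centre, half-way up the 48 mm case, of the middle orange box: 110 (x) x 54 (y) x 48 mm (z up), plus 2 white lugs on the lid as on the carrier board. Underside: 2 recesses 20 (x) x 30 (y) mm, 9 deep, 34 mm either side of the middle along x, so it seats either way round. Flat sides, gripped across the 54 mm; 0.17-0.56 kg. Starts on the bench.
- shallow_c (a point): centre, half-way up the 36 mm case, of the shallow green box: 110 (x) x 54 (y) x 36 mm (z up), plus 2 white lugs on the lid as on the carrier board. Underside: 2 recesses 20 (x) x 30 (y) mm, 9 deep, 34 mm either side of the middle along x, so it seats either way round. Flat sides, gripped across the 54 mm; 0.17-0.56 kg. Starts askew on top of the blue box's lugs, its long side turned 0.45 to 0.9 rad from the blue one's.
- glue_c (a point): centre (65 mm up) of a standing white glue bottle with red cap, 48 mm diameter, 130 mm tall; bystander
- jar_c (a point): centre (37.5 mm up) of a standing amber glass jar with steel lid, 64 mm diameter, 75 mm tall; bystander
- tin_c (a point): centre (30 mm up) of a standing round tin, 66 mm diameter, 60 mm tall; bystander
- hammer: hammer lying on the bench, 250 mm long along its x (about 125 mm either side of the origin; head at the +x end, 88 mm across), 26 mm high; bystander
Things that resemble listed ones, but are neither listed nor needed, are in the scene too. Of the things like the part that bears deep_c, leave any that is yellow; of the rest the smaller one is meant.

How it is judged:
By the outcome, as a careful person would: the job done as asked, in the order asked, and still so for the second after the job is handed in, with the robot touching nothing.
It also fails if it takes over 72 s, if anything falls off the work surface, if the arm or the gripper's body presses on something with over 40 N, if the wrist force passes 120 N, or if a joint passes its speed limit or range.

ROBOT

A 7-joint arm with a two-finger parallel gripper is mounted at the origin on the work surface. World frame = base frame: x ahead of the robot, y to its left, z up, the work surface at z = 0. Lengths are in m, angles in rad, forces in N, time in s.
With the tool pointing down it reaches from about 0.4 to 0.875 m from the base axis. Payload 19.3 kg.
Tool frame: the origin (TCP) lies at the very end of the fingers, on their centre line; the grasp point (between the pads) lies 19 mm behind it; z points along the fingers, y is the direction in which the jaws open and shut (so a half turn about z gives the same grasp; the last joint's range is limited). The gripper opens to 85 mm and grips with 20 to 120 N. Pads are 22 mm wide; open, the fingers measure 114 mm over their backs; the gripper's body (76 mm by 85 mm) begins 54 mm behind the grasp point. The pads swing forward as they close: fully open they stand 13 mm farther back than shut.
Start: joints at [-1.287, 0.521, -0.036, 1.599, 0.021, 1.021, -0.113], TCP at [0.217, 0.586, 0.231] pointing down, gripper open.
Joint ranges: [-2.91, 2.91], [-0.3, 2.13], [-1.5, 1.42], [0.17, 2.43], [-1.26, 4.41], [0.16, 1.93], [-2.52, 2.52]. Speed limits (rad/s): [1.89, 1.89, 2.39, 2.39, 3.01, 3.01, 3.01].

INTERFACE

Orientations are given as [roll, pitch, yaw] about the fixed x, y, z axes, in that order (R = Rz(yaw) Ry(pitch) Rx(roll)).
In Python, from workcell import bot, viewer gives the robot as it stands.
- The arm moves only by the shell command python3 -m creep 'ROWS' [FORCE]. ROWS is JSON, a list of rows, each an object of numbers: "rx", "ry", "rz": the turn, a rotation vector about the tool's x, y, z in degrees; "tx", "ty", "tz": the shift along the tool's x, y, z in mm; "hand": the closure, from -1 (fully open) to 1 (shut), so that 0 is half open. In form: [{"rx": .., "ry": .., "rz": .., "tx": .., "ty": .., "tz": .., "hand": ..}, ...]. A call has 1 to 8 rows; each row is the pose to reach, as a shift and turn from the pose commanded when the call began, along the tool's axes at that moment; what a row does not reach only later rows make up. A row lasts 1/10 s, in which the tool goes at most 50 mm and 8.59 degrees, less where a joint would pass 70% of its speed; a pose out of reach is approached as far as the arm can. A call with a gripper value outside its range is refused whole. The fingers move at their own pace and stop on an object; FORCE is the grip in N (left out, the last holds). Time passes only in rows, so rows that repeat a pose let the fingers close. It gives the time, the measured TCP pose, the force and the opening at its end, in the units of the state.
- bot.observe(): the state, without advancing time (a new reading comes with each control period).
- viewer.grab_frame(name): name is "scene" or "side" or "wrist"; returns a dict with "pixels" (420x560x3 uint8, blue, green, red), "vertical_fov" (degrees; the focal length in pixels is half the picture's height over the tangent of half this angle, whatever the lens; pixels are square), "cx", "cy" (the principal point, pixels), "rvec" (rotation vector, rad) and "tvec" (3), from world to camera coordinates, as OpenCV has them; the wrist camera has in their place "tool_from_camera" (4x4, takes a point from camera to tool coordinates, whose origin is the TCP and whose axes are the flange's). Camera axes: x right, y down, z forward; pixel columns grow to the right and rows downward; lengths in m; the calibration is good to about 2 mm. The wrist camera is an equidistant fisheye: a pixel r from the principal point sees the ray r / f radians off the axis. A picture is of the moment at which its call begins: read the wrist's pose just before it. There is no depth.
- bot.job_done(): hands the job in, once; it reports no verdict.
Trained networks look in a picture, given as the dict that the camera call returned (one of the last four; its "shot" number tells which), for a name from the list of things; names that differ only in an ending like _2 or _b are one class to them, and where a whole thing is asked for, a point or a joint stands for the part that bears it (a point fixed in the world has none). Each returns a list of dicts, best first, with "score" (0 to 1); they miss things now and then, are a little off and sometimes report something else, mostly with a low value. They report only what shows in the picture. A call takes as long as a camera call. They do not tell look-alikes from the thing itself.
- viewer.outline_of(target, picture): "mask" (420x560 bool, what is visible of it) and "bbox" ([left, top, right, bottom] in pixels, round what is visible of it).
The state is a dict: "clock": time; "qpos": joint angles; "qd": joint speeds; "joint_efforts": joint torques, N m; "position": TCP position; "tool_rot": TCP orientation; "force": force on the tool from outside, world axes, zero at the start; "moment": the same for the moment, N m; "grip_width": finger opening in m.
Only numpy, scipy, OpenCV 4.12 (cv2) and the standard library are available. Lean on these libraries where they do the work, as an engineer would, in place of code of your own. Each camera call takes 0.05 s, during which the arm holds its last target.

## Working session

There is one attempt and no reset: what is moved stays moved. The work goes in short steps, Python scripts to look and compute and a shell command to move; the robot and the scene stay as the last step left them, time stands still between calls to the robot, and variables do not carry over. Pictures are saved under pics/ and viewed, and the job is handed in when it is done.

```bash
ls; mkdir -p pics; cat > h.py <<'E'
import numpy as np, cv2
from workcell import bot, viewer
from scipy.spatial.transform import Rotation as R
def K(p):
    f=210/np.tan(np.radians(p["vertical_fov"])/2); return f
def ray(p,uv,st=None):
    """origin, dir in world"""
    f=K(p); u=np.array([uv[0]-p["cx"],uv[1]-p["cy"]],float)
    if "rvec" in p:
        Rm=cv2.Rodrigues(np.array(p["rvec"],float))[0]; t=np.array(p["tvec"],float).ravel()
        d=np.array([u[0]/f,u[1]/f,1]); d/=np.linalg.norm(d)
        return -Rm.T@t, Rm.T@d
    r=np.hypot(*u); th=r/f
    d=np.array([*(u/max(r,1e-9)*np.sin(th)),np.cos(th)])
    T=np.array(p["tool_from_camera"]); W=tool(st)
    M=W@T
    return M[:3,3],M[:3,:3]@d
def tool(st):
    W=np.eye(4); W[:3,:3]=R.from_euler('xyz',st["tool_rot"]).as_matrix(); W[:3,3]=st["position"]; return W
def proj(p,X,st=None):
    X=np.atleast_2d(X); f=K(p)
    if "rvec" in p:
        Rm=cv2.Rodrigues(np.array(p["rvec"],float))[0]; c=X@Rm.T+np.array(p["tvec"]).ravel()
        return np.c_[f*c[:,0]/c[:,2]+p["cx"],f*c[:,1]/c[:,2]+p["cy"]]
    M=np.linalg.inv(tool(st)@np.array(p["tool_from_camera"]))
    c=X@M[:3,:3].T+M[:3,3]; r=np.hypot(c[:,0],c[:,1]); th=np.arctan2(r,c[:,2])
    return np.c_[c[:,0]/r*th*f+p["cx"],c[:,1]/r*th*f+p["cy"]]
def atz(p,uv,z,st=None):
    o,d=ray(p,uv,st); return o+d*(z-o[2])/d[2]
def save(p,name,s=1): 
    im=p["pixels"]; cv2.imwrite("pics/"+name,cv2.resize(im,None,fx=s,fy=s,interpolation=cv2.INTER_CUBIC))
def wrist():
    st=bot.observe(); return viewer.grab_frame("wrist"),st
E
python3 - <<'E'
from h import *
st=bot.observe(); print({k:np.round(v,3) for k,v in st.items()})
import pickle
P={}
for n in("scene","side","wrist"):
    p=viewer.grab_frame(n); save(p,n+"0.png",1.4); P[n]=p
    print(n,p["vertical_fov"],p["cx"],p["cy"])
    for t in("deep_c","mid_c","shallow_c","glue_c","jar_c","tin_c","hammer"):
        try: print(t,[(round(o["score"],2),[int(v) for v in o["bbox"]]) for o in viewer.outline_of(t,p)])
        except Exception as e: print(t,e)
pickle.dump((P,st),open("p0.pkl","wb"))
print(bot.observe()["clock"])
for n in("scene","side"):
    print(n,ray(P[n],(P[n]["cx"],P[n]["cy"])))
E
```

```text
pics
{'clock': np.float64(0.0), 'qpos': array([-1.287,  0.522, -0.036,  1.6  ,  0.021,  1.021, -0.113]), 'qd': array([ 0.   ,  0.001, -0.   , -0.001,  0.   ,  0.001, -0.001]), 'joint_efforts': array([ 0.0000e+00, -9.2711e+01,  1.9800e+00, -3.6991e+01,  1.8000e-02,
        8.0000e-03,  0.0000e+00]), 'position': array([0.216, 0.586, 0.231]), 'tool_rot': array([-3.14 ,  0.   ,  2.788]), 'force': array([-0.144, -0.35 ,  1.432]), 'moment': array([-0.027, -0.042,  0.059]), 'grip_width': np.float64(0.085)}
scene 45.55394741821833 287.4219000124048 204.90395976540657
deep_c []
mid_c []
shallow_c []
glue_c []
jar_c []
tin_c []
hammer []
side 54.46923203640421 281.29057846486637 204.73779033783057
deep_c [(0.81, [325, 168, 378, 210]), (0.75, [279, 163, 311, 179]), (0.69, [324, 135, 362, 171])]
mid_c [(0.85, [257, 301, 308, 342])]
shallow_c [(0.75, [278, 142, 311, 168])]
glue_c [(0.73, [253, 172, 267, 210])]
jar_c [(0.76, [228, 255, 257, 290]), (0.36, [207, 212, 250, 245])]
tin_c [(0.93, [286, 223, 316, 251])]
hammer []
wrist 65.70646984690485 282.77717852300805 212.47406653476665
deep_c [(0.82, [1, 386, 14, 420])]
mid_c []
shallow_c []
glue_c []
jar_c [(0.77, [125, 407, 156, 419])]
tin_c [(0.66, [33, 365, 56, 393])]
hammer []
1.2
scene (array([ 1.4937784 , -0.28547125,  1.1659856 ]), array([-0.66598605,  0.1773867 , -0.72456645]))
side (array([0.40388769, 0.87542242, 0.81968031]), array([ 0.06843211, -0.78698115, -0.61317021]))
```

View pics/scene0.png

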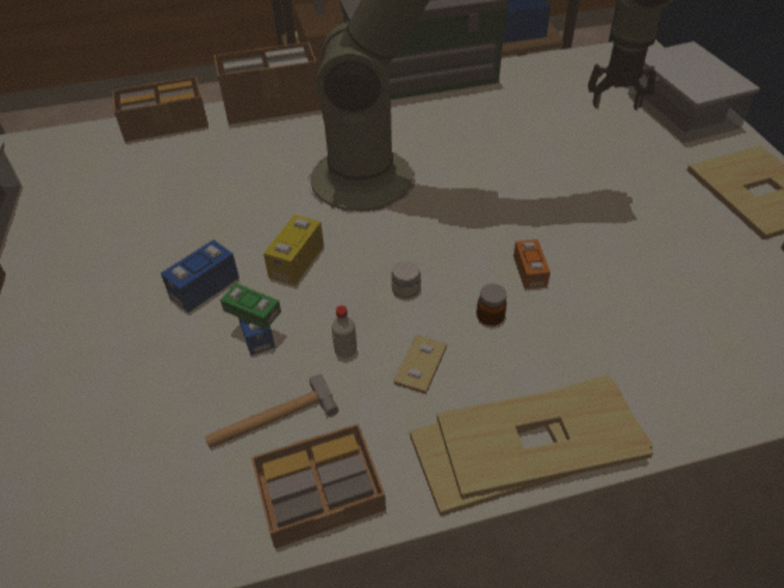

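View pics/side0.png

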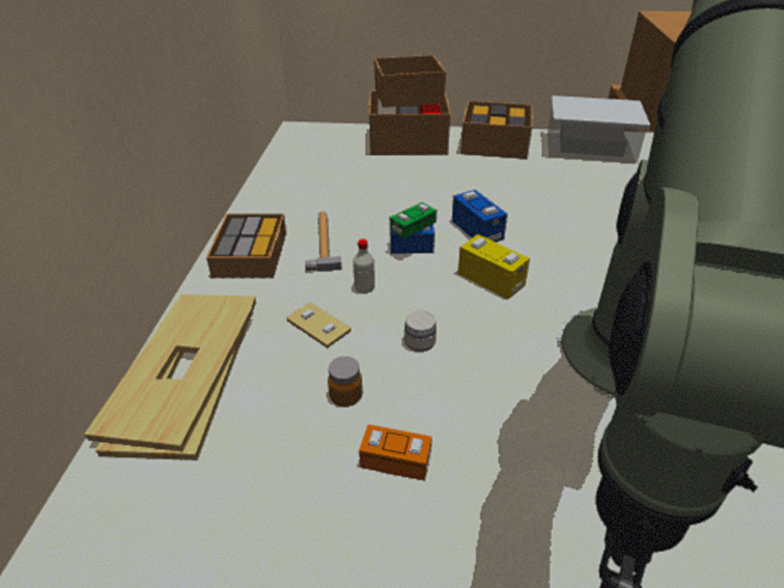

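View pics/wrist0.png

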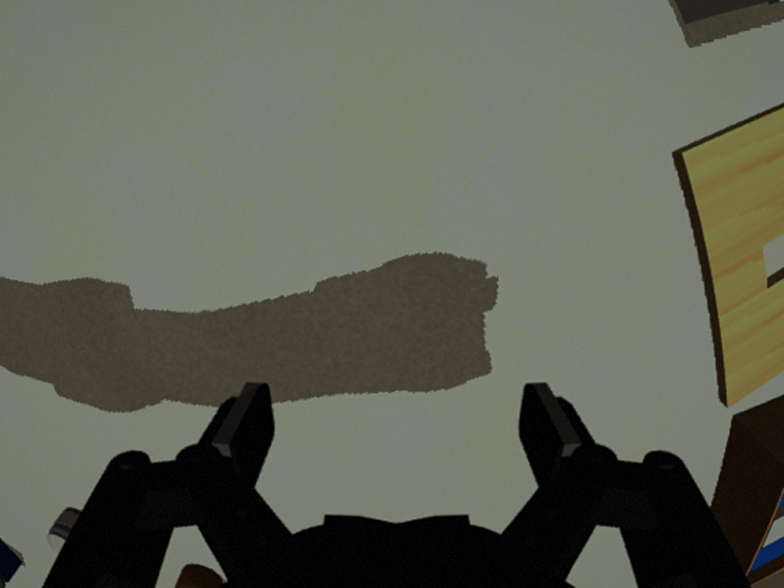

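Side view (raw px = shown/1.4). Things like the blue box: the lone larger blue at (342,152), yellow at (352,190), and the blue under the green at (294,170). I want the one under the green. The hammer, glue, jar, tin and carrier (plywood with 2 lugs, (228,231)) are visible. I'll take a close crop and measure.

```bash
python3 - <<'E'
from h import *
import pickle
P,st=pickle.load(open("p0.pkl","rb"))
def crop(n,x0,y0,x1,y1,s):
    im=P[n]["pixels"][y0:y1,x0:x1]; return cv2.resize(im,None,fx=s,fy=s,interpolation=cv2.INTER_CUBIC)
a=crop("scene",110,150,330,300,3.6);cv2.imwrite("pics/c1.png",np.clip(a*1.5,0,255))
a=crop("side",195,125,395,255,4);cv2.imwrite("pics/c2.png",a)
# white blobs
for n,box in(("scene",(110,140,400,290)),("side",(190,120,400,345))):
    im=P[n]["pixels"].astype(int); x0,y0,x1,y1=box
    hsv=cv2.cvtColor(P[n]["pixels"],cv2.COLOR_BGR2HSV)
    m=np.zeros(im.shape[:2],np.uint8)
    print(n,np.median(im[y0:y1,x0:x1].reshape(-1,3),axis=0))
E
```

```text
scene [ 98. 109. 115.]
side [168. 179. 174.][ WARN:0@0.617] global loadsave.cpp:1063 imwrite_ Unsupported depth image for selected encoder is fallbacked to CV_8U.
```

View pics/c1.png

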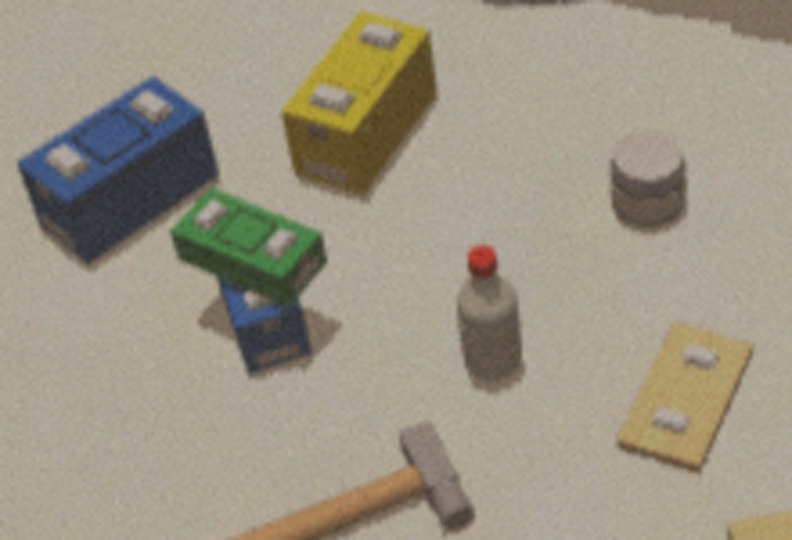

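View pics/c2.png

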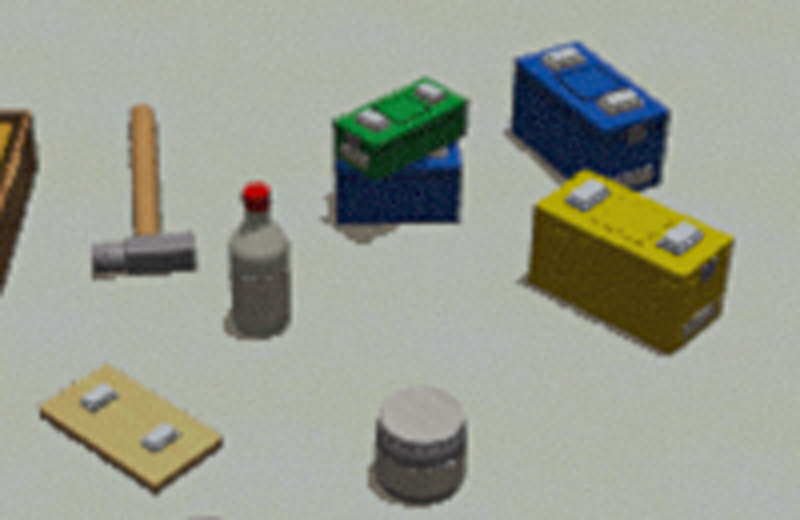

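```bash
python3 - <<'E'
from h import *
import pickle
P,st=pickle.load(open("p0.pkl","rb"))
S,D=P["scene"],P["side"]
s=lambda x,y:(110+x/3.6-.4,150+y/3.6-.4)
d=lambda x,y:(195+x/4-.4,125+y/4-.4)
def tri(a,b):
    o1,d1=ray(S,a);o2,d2=ray(D,b)
    A=np.c_[d1,-d2]; t=np.linalg.lstsq(A,o2-o1,rcond=None)[0]
    p,q=o1+t[0]*d1,o2+t[1]*d2
    return (p+q)/2,np.linalg.norm(p-q)
for n,a,b in(("gA",s(211,212),d(430,91)),("gB",s(281,238),d(372,118)),("cA",s(701,354),d(160,437)),("cB",s(671,417),d(98,397)),("glueCap",s(482,253),d(257,190))):
    p,e=tri(a,b); print(n,np.round(p,4),round(e,4))
for n,q in(("bl",d(337,220)),("br",d(460,222))): print(n,np.round(atz(D,q,0),4))
for n,q in(("bs1",s(251,374)),("bs2",s(310,354))): print(n,np.round(atz(S,q,0),4))
for n,q in(("deep top r",d(461,148)),): print(n,np.round(atz(D,q,.06),4))
for n,q in(("hamhead1",d(93,270)),("hamhead2",d(195,262)),("hamtail",d(143,106))): print(n,np.round(atz(D,q,.013),4))
for n,q in(("glue base",d(260,325)),("tin top",d(423,410)),("tin base",d(420,485))): print(n,np.round(atz(D,q,.06 if 'top' in n else 0),4))
# white blobs of orange etc crop
for nm,x0,y0,x1,y1,sc in(("side",220,250,320,350,6),("scene",330,160,400,260,6)):
    a=cv2.resize(P[nm]["pixels"][y0:y1,x0:x1],None,fx=sc,fy=sc,interpolation=cv2.INTER_CUBIC).astype(float)
    cv2.imwrite("pics/o_%s.png"%nm,np.clip(a*1.3,0,255).astype(np.uint8))
E
```

```text
gA [ 0.4393 -0.364   0.1092] 0.0021
gB [ 0.4856 -0.3131  0.1107] 0.0009
cA [ 0.6188 -0.0035  0.0175] 0.0012
cB [ 0.6732 -0.0445  0.0176] 0.0008
glueCap [ 0.5635 -0.1651  0.131 ] 0.001
bl [ 0.5163 -0.3213  0.    ]
br [ 0.4072 -0.3269  0.    ]
bs1 [ 0.5247 -0.3598  0.    ]
bs2 [ 0.5171 -0.3101  0.    ]
deep top r [ 0.4095 -0.354   0.06  ]
hamhead1 [ 0.7123 -0.2118  0.013 ]
hamhead2 [ 0.6286 -0.23    0.013 ]
hamtail [ 0.7198 -0.4826  0.013 ]
glue base [ 0.5655 -0.165   0.    ]
tin top [ 0.4261 -0.0009  0.06  ]
tin base [ 0.4261  0.0128 -0.    ]
```

View pics/o_side.png

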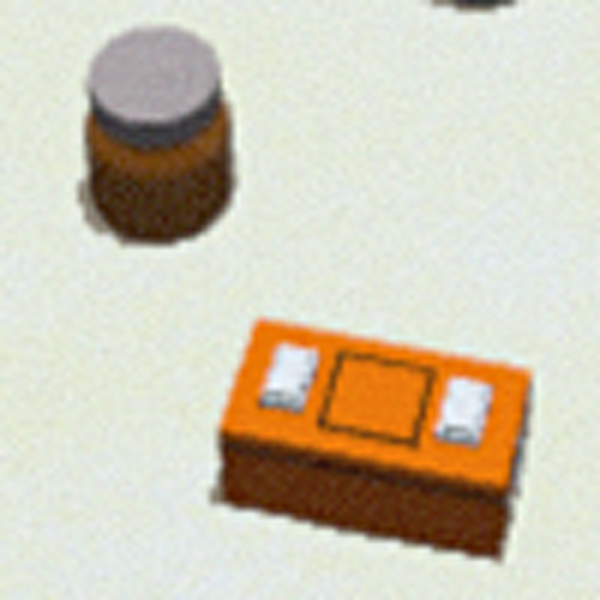

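View pics/o_scene.png

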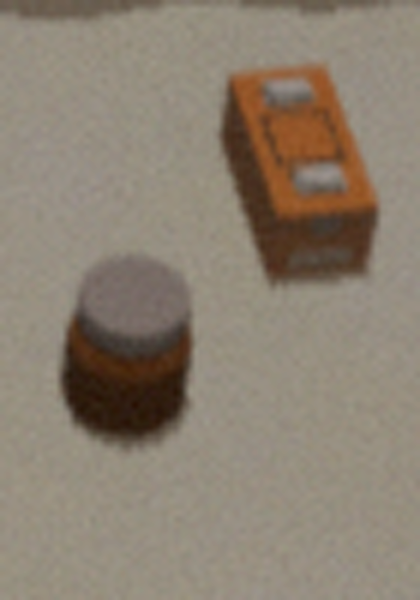

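```bash
cat > rel.py <<'E'
# world target -> tool-frame shift/turn from current pose
from h import *
import sys
def rel(pos,yaw,st=None):
    st=st or bot.observe(); W=tool(st)
    v=W[:3,:3].T@(np.array(pos)-W[:3,3])*1000
    T=R.from_euler('xyz',[np.pi,0,yaw]).as_matrix()
    rv=R.from_matrix(W[:3,:3].T@T).as_rotvec(degrees=True)
    print("t",np.round(v,1),"r",np.round(rv,2)); 
if __name__=="__main__":
    a=[float(x) for x in sys.argv[1:]]; rel(a[:3],a[3]); s=bot.observe(); print(np.round(s["qpos"],2),s["clock"])
E
python3 - <<'E'
from h import *
import pickle
P,st=pickle.load(open("p0.pkl","rb"))
S,D=P["scene"],P["side"]
s=lambda x,y:(330+x/6-.4,160+y/6-.4)
d=lambda x,y:(220+x/6-.4,250+y/6-.4)
s1=lambda x,y:(110+x/3.6-.4,150+y/3.6-.4)
d1_=lambda x,y:(195+x/4-.4,125+y/4-.4)
def tri(a,b):
    o1,d1=ray(S,a);o2,d2=ray(D,b)
    t=np.linalg.lstsq(np.c_[d1,-d2],o2-o1,rcond=None)[0]
    p,q=o1+t[0]*d1,o2+t[1]*d2
    return (p+q)/2,np.linalg.norm(p-q)
for n,a,b in(("oA",s(288,92),d(465,408)),("oB",s(318,177),d(290,375)),("jar",s(135,298),d(155,75)),
 ("yel1",s1(380,36),d1_(588,192)),("yel2",s1(331,96),d1_(682,237)),("yel1x",s1(380,36),d1_(682,237)),("yel2x",s1(331,96),d1_(588,192)),
 ("bigA",s1(152,104),d1_(621,98)),("bigB",s1(66,160),d1_(565,55))):
    p,e=tri(a,b); print(n,np.round(p,4),round(e,4))
E
python3 rel.py .55 .1 .35 1.8
```

```text
oA [0.42   0.3041 0.0527] 0.0034
oB [0.4867 0.294  0.0531] 0.0016
jar [0.5586 0.1621 0.0735] 0.0033
yel1 [ 0.3042 -0.1945  0.1317] 0.0172
yel2 [ 0.2311 -0.2512  0.0345] 0.0261
yel1x [ 0.2339 -0.1939  0.0841] 0.004
yel2x [ 0.3052 -0.249   0.087 ] 0.0026
bigA [ 0.2717 -0.4015  0.0876] 0.0036
bigB [ 0.3195 -0.4784  0.0862] 0.0044
t [-481.3 -340.6 -118.7] r [-0.   0.  56.6]
[-1.29  0.52 -0.04  1.6   0.02  1.02 -0.11] 1.2
```

```bash
python3 -m creep '[{"tx":-100,"ty":-50,"tz":-60,"rz":8},{"tx":-250,"ty":-120,"tz":-100,"rz":24},{"tx":-480,"ty":-340,"tz":-120,"rz":56},{"tx":-480,"ty":-340,"tz":-120,"rz":56},{"tx":-480,"ty":-340,"tz":-120,"rz":56},{"tx":-480,"ty":-340,"tz":-120,"rz":56},{"tx":-480,"ty":-340,"tz":-120,"rz":56},{"tx":-480,"ty":-340,"tz":-120,"rz":56}]' 60; python3 rel.py .48 -.22 .33 .833
```

```text
t [-526.5 -665.1  -98.7] r [ -0.   0. 112.]
[-1.29  0.52 -0.04  1.6   0.02  1.02 -0.11] 1.2schema error: expected keys rx, ry, rz, tx, ty, tz, hand
```

```bash
python3 -m creep '[{"rx":0,"ry":0,"tx":-100,"ty":-50,"tz":-60,"rz":8,"hand":-1},{"rx":0,"ry":0,"hand":-1,"tx":-250,"ty":-120,"tz":-100,"rz":24},{"rx":0,"ry":0,"hand":-1,"tx":-480,"ty":-340,"tz":-120,"rz":56},{"rx":0,"ry":0,"hand":-1,"tx":-480,"ty":-340,"tz":-120,"rz":56},{"rx":0,"ry":0,"hand":-1,"tx":-480,"ty":-340,"tz":-120,"rz":56},{"rx":0,"ry":0,"hand":-1,"tx":-480,"ty":-340,"tz":-120,"rz":56},{"rx":0,"ry":0,"hand":-1,"tx":-480,"ty":-340,"tz":-120,"rz":56},{"rx":0,"ry":0,"hand":-1,"tx":-480,"ty":-340,"tz":-120,"rz":56}]' 60; python3 rel.py .48 -.22 .33 .833
```

```text
clock: 2.0
position: [0.4406, 0.2692, 0.3192]
tool_rot: [3.141, -0.0, 1.807]
force: [0.7, 0.7, 0.7]
grip_width: 0.0854
t [-484.8  -76.2  -11.1] r [ 1.000e-02 -4.000e-02  5.581e+01]
[-0.91  0.26  0.3   1.78 -0.09  1.11 -0.34] 2.0
```

```bash
python3 -m creep '[{"rx":0,"ry":0,"hand":-1,"tx":-440,"ty":-75,"tz":-10,"rz":55},{"rx":0,"ry":0,"hand":-1,"tx":-440,"ty":-75,"tz":-10,"rz":55},{"rx":0,"ry":0,"hand":-1,"tx":-440,"ty":-75,"tz":-10,"rz":55},{"rx":0,"ry":0,"hand":-1,"tx":-440,"ty":-75,"tz":-10,"rz":55},{"rx":0,"ry":0,"hand":-1,"tx":-440,"ty":-75,"tz":-10,"rz":55},{"rx":0,"ry":0,"hand":-1,"tx":-440,"ty":-75,"tz":-10,"rz":55},{"rx":0,"ry":0,"hand":-1,"tx":-440,"ty":-75,"tz":-10,"rz":55},{"rx":0,"ry":0,"hand":-1,"tx":-440,"ty":-75,"tz":-10,"rz":55}]'; python3 - <<'E'
from h import *
p,st=wrist(); save(p,"w1.png",1.4)
print(np.round(np.array(p["tool_from_camera"]),3))
import pickle; pickle.dump((p,st),open("w1.pkl","wb"))
E
python3 rel.py .48 -.22 .33 .833
```

```text
clock: 2.8
position: [0.4679, -0.1298, 0.3279]
tool_rot: [3.141, -0.001, 0.848]
force: [1.1, 1.3, 0.3]
grip_width: 0.0855
[[-0.001 -0.946 -0.323  0.085]
 [ 1.    -0.001  0.001  0.001]
 [-0.002 -0.323  0.946 -0.142]
 [ 0.     0.     0.     1.   ]]
t [-53.   64.2  -1.3] r [0.19 0.04 0.59]
[-0.41  0.24  0.7   1.85 -0.17  1.11 -0.38] 2.85
```

View pics/w1.png

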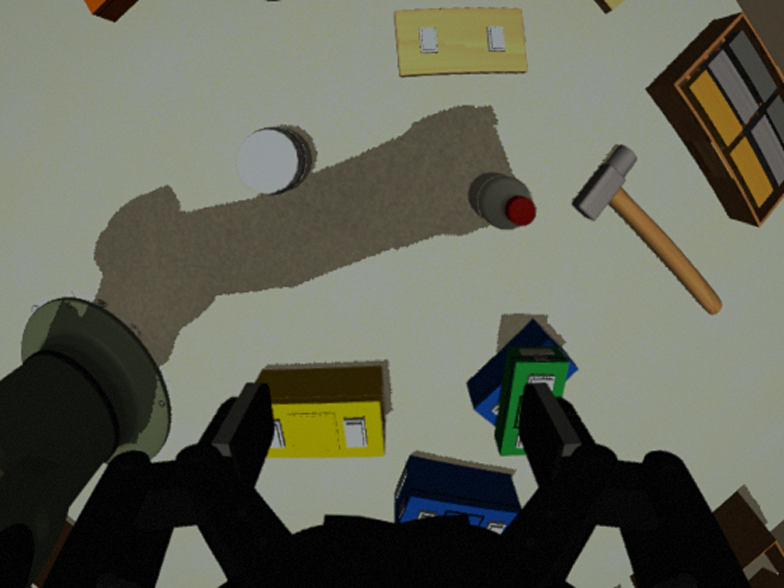

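```bash
python3 - <<'E'
from h import *
import pickle
p,st=pickle.load(open("w1.pkl","rb"))
for n,uv,z in(("cA",(428,39),.019),("cB",(496,39),.019)):
    print(n,np.round(atz(p,np.array(uv)/1.4-.4,z,st),4))
q=np.array([[397,11],[521,8],[527,72],[400,77]])/1.4-.4
c=[atz(p,u,.012,st)[:2] for u in q]; print(np.round(c,4),np.mean(c,axis=0))
E
python3 -m creep '[{"rx":0,"ry":0,"hand":-1,"tx":-120,"ty":80,"tz":0,"rz":0},{"rx":0,"ry":0,"hand":-1,"tx":-120,"ty":80,"tz":0,"rz":0},{"rx":0,"ry":0,"hand":-1,"tx":-120,"ty":80,"tz":0,"rz":0},{"rx":0,"ry":0,"hand":-1,"tx":-120,"ty":80,"tz":0,"rz":0},{"rx":0,"ry":0,"hand":-1,"tx":-120,"ty":80,"tz":0,"rz":0}]'; python3 - <<'E'
from h import *
p,st=wrist(); save(p,"w2.png",1.4)
import pickle; pickle.dump((p,st),open("w2.pkl","wb")); print(st["clock"])
E
```

```text
cA [ 0.6216 -0.0048  0.019 ]
cB [ 0.6744 -0.0464  0.019 ]
[[ 0.62    0.0387]
 [ 0.7213 -0.0359]
 [ 0.6793 -0.0916]
 [ 0.5759 -0.0158]] [ 0.64911232 -0.02614788]
clock: 3.35
position: [0.4487, -0.2717, 0.3274]
tool_rot: [-3.141, 0.0, 0.848]
force: [-1.3, 0.1, 0.4]
grip_width: 0.0853
3.35
```

View pics/w2.png

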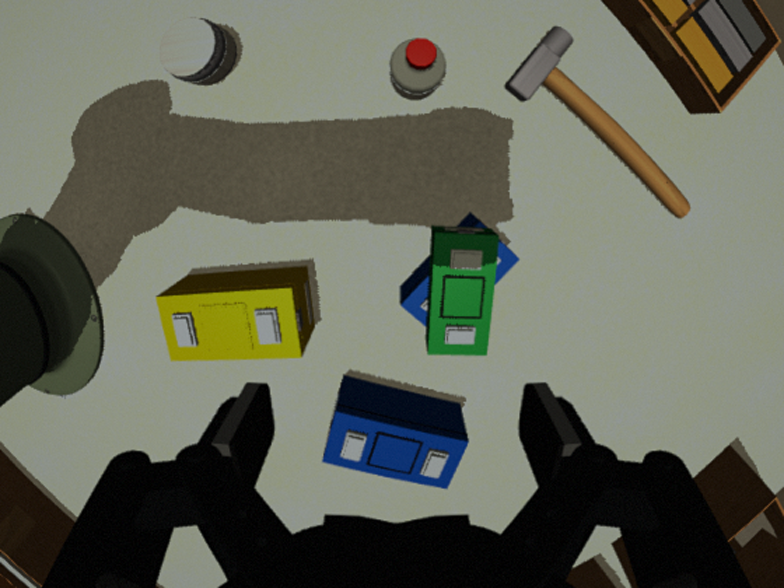

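```bash
python3 - <<'E'
from h import *
import pickle
p,st=pickle.load(open("w2.pkl","rb"))
for n,uv,z in(("g",[(433,227),(497,230),(488,355),(428,353)],.103),("glug",[(466,260),(460,336)],.109)):
    c=np.array([atz(p,np.array(u)/1.4-.4,z,st)[:2] for u in uv]); print(n,np.round(c,4).tolist(),c.mean(0),np.linalg.norm(c-np.roll(c,-1,axis=0),axis=1))
    v=(c[0]+c[1]-c[2]-c[3]) if len(c)==4 else c[0]-c[1]
    print(np.arctan2(v[1],v[0]))
p["shot"]
a=cv2.resize(p["pixels"][140:270,270:390],None,fx=5,fy=5,interpolation=cv2.INTER_CUBIC).astype(float); cv2.imwrite("pics/w2c.png",np.clip(a*1.6,0,255).astype(np.uint8))
E
python3 rel.py .4625 -.3386 .16 .833
```

```text
g [[0.4859, -0.2771], [0.5248, -0.3137], [0.4492, -0.399], [0.4099, -0.3607]] [ 0.4674483  -0.33763131] [0.05342845 0.11399577 0.05481759 0.1129885 ]
0.8393745481687133
glug [[0.4891, -0.3147], [0.4428, -0.3643]] [ 0.46592029 -0.33953826] [0.06784804 0.06784804]
0.8196985345201634
t [-42.4  55.  167.3] r [-0.02 -0.01  0.99]
[-0.13  0.33  0.73  1.76 -0.24  1.14 -0.04] 3.4
```

View pics/w2c.png

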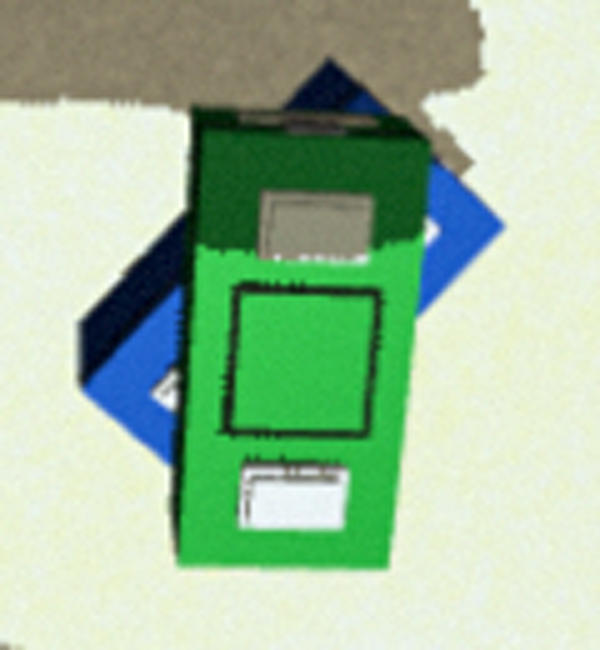

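```bash
python3 rel.py .464 -.339 .075 .828; python3 -m creep '[{"rx":0,"ry":0,"hand":-1,"tx":-42,"ty":56,"tz":40,"rz":1.1},{"rx":0,"ry":0,"hand":-1,"tx":-42,"ty":56,"tz":80,"rz":1.1},{"rx":0,"ry":0,"hand":-1,"tx":-42,"ty":56,"tz":125,"rz":1.1},{"rx":0,"ry":0,"hand":-1,"tx":-42,"ty":56,"tz":165,"rz":1.1},{"rx":0,"ry":0,"hand":-1,"tx":-42,"ty":56,"tz":165,"rz":1.1}]'; python3 - <<'E'
from h import *
p,st=wrist(); save(p,"w3.png",1.4)
E
python3 rel.py .464 -.339 .075 .828
```

```text
t [-41.7  56.4 252.3] r [-0.02 -0.01  1.28]
[-0.13  0.33  0.73  1.76 -0.24  1.14 -0.04] 3.4
clock: 3.9
position: [0.4621, -0.3364, 0.1581]
tool_rot: [-3.134, 0.001, 0.833]
force: [-0.0, 0.8, 0.4]
grip_width: 0.0854
t [-0.3  1.7 86.5] r [-0.22  0.05  0.27]
[ 0.11  0.61  0.61  1.82 -0.45  0.85  0.2 ] 3.95
```

View pics/w3.png

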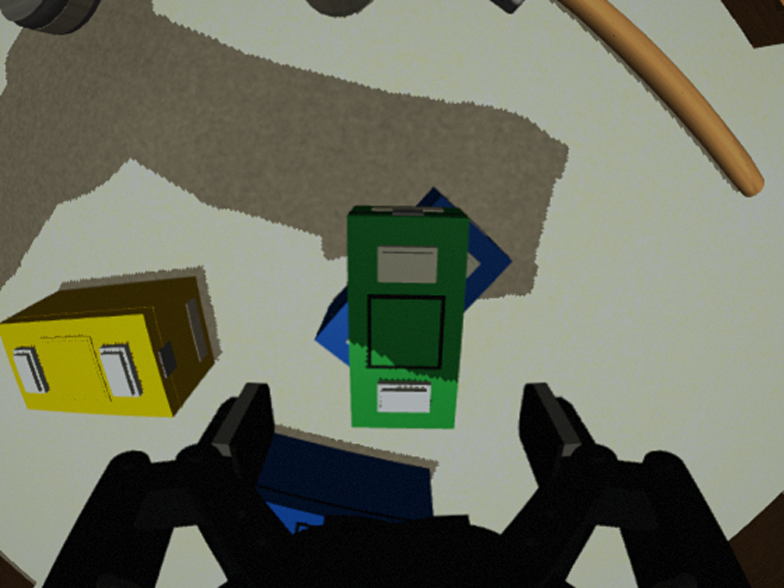

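```bash
python3 - <<'E'
from h import *
p,st=wrist()
for n,uv,z in(("g",[(349,214),(469,219),(455,428),(352,428)],.103),("glug",[(408,264),(404,399)],.110)):
    c=np.array([atz(p,np.array(u)/1.4-.4,z,st)[:2] for u in uv]); print(n,c.mean(0),np.linalg.norm(c-np.roll(c,-1,axis=0),axis=1))
    v=(c[0]+c[1]-c[2]-c[3]) if len(c)==4 else c[0]-c[1]
    print(np.arctan2(v[1],v[0]))
E
python3 rel.py .464 -.339 .075 .828
```

```text
g [ 0.46675561 -0.34274102] [0.05341737 0.11062942 0.05495262 0.11260417]
0.815350186369898
glug [ 0.46747024 -0.34148105] [0.06846539 0.06846539]
0.8127447339625061
t [-0.3  0.1 88.6] r [-0.01  0.    0.26]
[ 0.11  0.61  0.61  1.82 -0.45  0.85  0.2 ] 4.0
```

```bash
python3 -m creep '[{"rx":0,"ry":0,"hand":-1,"tx":0,"ty":4,"tz":30,"rz":1},{"rx":0,"ry":0,"hand":-1,"tx":0,"ty":4,"tz":70,"rz":1},{"rx":0,"ry":0,"hand":-1,"tx":0,"ty":4,"tz":87,"rz":1},{"rx":0,"ry":0,"hand":-1,"tx":0,"ty":4,"tz":87,"rz":1},{"rx":0,"ry":0,"hand":1,"tx":0,"ty":4,"tz":87,"rz":1},{"rx":0,"ry":0,"hand":1,"tx":0,"ty":4,"tz":87,"rz":1},{"rx":0,"ry":0,"hand":1,"tx":0,"ty":4,"tz":87,"rz":1},{"rx":0,"ry":0,"hand":1,"tx":0,"ty":4,"tz":87,"rz":1}]' 50; python3 -m creep '[{"rx":0,"ry":0,"hand":1,"tx":0,"ty":0,"tz":0,"rz":0},{"rx":0,"ry":0,"hand":1,"tx":0,"ty":0,"tz":0,"rz":0}]'
```

```text
clock: 4.8
position: [0.4676, -0.3424, 0.0778]
tool_rot: [3.139, -0.001, 0.814]
force: [-1.9, 4.5, 19.4]
grip_width: 0.0531
clock: 5.0
position: [0.4676, -0.3424, 0.0778]
tool_rot: [3.139, -0.001, 0.814]
force: [-1.9, 3.4, 18.6]
grip_width: 0.0532
```

```bash
python3 -m creep '[{"rx":0,"ry":0,"hand":1,"tx":0,"ty":0,"tz":-10,"rz":0},{"rx":0,"ry":0,"hand":1,"tx":0,"ty":0,"tz":-30,"rz":0},{"rx":0,"ry":0,"hand":1,"tx":0,"ty":0,"tz":-60,"rz":0},{"rx":0,"ry":0,"hand":1,"tx":0,"ty":0,"tz":-95,"rz":0},{"rx":0,"ry":0,"hand":1,"tx":0,"ty":0,"tz":-95,"rz":0}]'; python3 - <<'E'
from h import *
p,st=wrist(); save(p,"w4.png",1.4)
import pickle; pickle.dump((p,st),open("w4.pkl","wb"))
E
python3 rel.py .44 -.15 .16 .814
```

```text
clock: 5.5
position: [0.4679, -0.3436, 0.1755]
tool_rot: [3.135, -0.002, 0.813]
force: [-0.0, 0.2, -1.3]
grip_width: 0.0534
t [ 121.3 -152.4   12.8] r [ 0.24 -0.08 -0.01]
[ 0.1   0.6   0.63  1.81 -0.45  0.88  0.18] 5.55
```

View pics/w4.png

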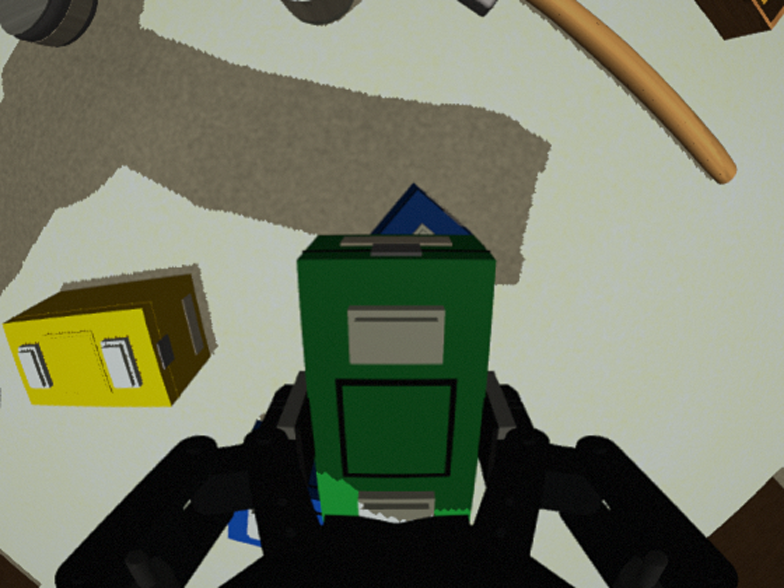

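```bash
python3 - <<'E'
from h import *
import pickle
p,st=pickle.load(open("w4.pkl","rb"))
T=np.array(p["tool_from_camera"])
s0=dict(st); s0["position"]=[0,0,0]; s0["tool_rot"]=[0,0,0]
from scipy.optimize import brentq
for z in np.arange(-.05,0.0,.005):
    q=[atz(p,np.array(u)/1.4-.4,z,s0) for u in((299,258),(495,259),(345,383),(455,382))]
    print(round(z,3),np.round(np.linalg.norm(q[0]-q[1]),4),np.round(q[0],4),np.round(q[1],4), "sq", np.round(q[2][:2],4),np.round(q[3][:2],4))
E
```

```text
-0.05 0.0412 [ 0.0623 -0.0192 -0.05  ] [ 0.062  0.022 -0.05 ] sq [ 0.0326 -0.0106] [0.0328 0.0148]
-0.045 0.0434 [ 0.061  -0.0203 -0.045 ] [ 0.0608  0.0231 -0.045 ] sq [ 0.0298 -0.0113] [0.03   0.0155]
-0.04 0.0457 [ 0.0598 -0.0214 -0.04  ] [ 0.0595  0.0243 -0.04  ] sq [ 0.027  -0.0119] [0.0272 0.0163]
-0.035 0.0479 [ 0.0586 -0.0225 -0.035 ] [ 0.0583  0.0254 -0.035 ] sq [ 0.0241 -0.0126] [0.0243 0.017 ]
-0.03 0.0502 [ 0.0574 -0.0236 -0.03  ] [ 0.0571  0.0265 -0.03  ] sq [ 0.0213 -0.0132] [0.0215 0.0178]
-0.025 0.0524 [ 0.0561 -0.0247 -0.025 ] [ 0.0558  0.0277 -0.025 ] sq [ 0.0184 -0.0138] [0.0187 0.0185]
-0.02 0.0547 [ 0.0549 -0.0258 -0.02  ] [ 0.0546  0.0288 -0.02  ] sq [ 0.0156 -0.0145] [0.0159 0.0193]
-0.015 0.0569 [ 0.0537 -0.027  -0.015 ] [ 0.0533  0.03   -0.015 ] sq [ 0.0128 -0.0151] [0.013 0.02 ]
-0.01 0.0592 [ 0.0525 -0.0281 -0.01  ] [ 0.0521  0.0311 -0.01  ] sq [ 0.0099 -0.0158] [0.0102 0.0207]
-0.005 0.0614 [ 0.0512 -0.0292 -0.005 ] [ 0.0509  0.0322 -0.005 ] sq [ 0.0071 -0.0164] [0.0074 0.0215]
```

```bash
python3 -m creep '[{"rx":0,"ry":0,"hand":1,"tx":30,"ty":-35,"tz":0,"rz":0},{"rx":0,"ry":0,"hand":1,"tx":60,"ty":-70,"tz":0,"rz":0},{"rx":0,"ry":0,"hand":1,"tx":90,"ty":-105,"tz":20,"rz":0},{"rx":0,"ry":0,"hand":1,"tx":115,"ty":-130,"tz":40,"rz":0},{"rx":0,"ry":0,"hand":1,"tx":128,"ty":-146,"tz":80,"rz":0},{"rx":0,"ry":0,"hand":1,"tx":128,"ty":-146,"tz":110,"rz":0},{"rx":0,"ry":0,"hand":1,"tx":128,"ty":-146,"tz":130,"rz":0},{"rx":0,"ry":0,"hand":1,"tx":128,"ty":-146,"tz":140,"rz":0}]';python3 -m creep '[{"rx":0,"ry":0,"hand":1,"tx":0,"ty":0,"tz":0,"rz":0}]'
```

```text
clock: 6.35
position: [0.4473, -0.1485, 0.0289]
tool_rot: [-3.14, 0.001, 0.814]
force: [0.7, -0.1, -1.8]
grip_width: 0.0531
clock: 6.45
position: [0.4476, -0.149, 0.0298]
tool_rot: [-3.14, 0.001, 0.813]
force: [-0.7, -0.5, -1.6]
grip_width: 0.0532
```

```bash
python3 -m creep '[{"rx":0,"ry":0,"hand":1,"tx":0,"ty":0,"tz":5,"rz":0},{"rx":0,"ry":0,"hand":1,"tx":0,"ty":0,"tz":10,"rz":0},{"rx":0,"ry":0,"hand":1,"tx":0,"ty":0,"tz":13,"rz":0},{"rx":0,"ry":0,"hand":1,"tx":0,"ty":0,"tz":14,"rz":0},{"rx":0,"ry":0,"hand":1,"tx":0,"ty":0,"tz":14,"rz":0}]'
```

```text
clock: 6.95
position: [0.4483, -0.1488, 0.0166]
tool_rot: [3.141, -0.0, 0.814]
force: [0.9, -0.4, -2.6]
grip_width: 0.0531
```

```bash
python3 -m creep '[{"rx":0,"ry":0,"hand":1,"tx":0,"ty":0,"tz":2,"rz":0},{"rx":0,"ry":0,"hand":1,"tx":0,"ty":0,"tz":3,"rz":0},{"rx":0,"ry":0,"hand":1,"tx":0,"ty":0,"tz":4,"rz":0},{"rx":0,"ry":0,"hand":1,"tx":0,"ty":0,"tz":4,"rz":0}]'
```

```text
clock: 7.35
position: [0.4482, -0.1488, 0.0124]
tool_rot: [-3.142, 0.0, 0.814]
force: [-0.4, -0.9, -2.9]
grip_width: 0.0531
```

```bash
python3 -m creep '[{"rx":0,"ry":0,"hand":1,"tx":0,"ty":0,"tz":1,"rz":0},{"rx":0,"ry":0,"hand":1,"tx":0,"ty":0,"tz":2,"rz":0},{"rx":0,"ry":0,"hand":1,"tx":0,"ty":0,"tz":3,"rz":0},{"rx":0,"ry":0,"hand":1,"tx":0,"ty":0,"tz":3,"rz":0}]'
```

```text
clock: 7.75
position: [0.4483, -0.1488, 0.0108]
tool_rot: [3.141, -0.002, 0.813]
force: [-10.0, 4.9, 45.3]
grip_width: 0.0532
```

```bash
python3 -m creep '[{"rx":0,"ry":0,"hand":1,"tx":0,"ty":0,"tz":-1.5,"rz":0},{"rx":0,"ry":0,"hand":-1,"tx":0,"ty":0,"tz":-1.5,"rz":0},{"rx":0,"ry":0,"hand":-1,"tx":0,"ty":0,"tz":-1.5,"rz":0},{"rx":0,"ry":0,"hand":-1,"tx":0,"ty":0,"tz":-1.5,"rz":0},{"rx":0,"ry":0,"hand":-1,"tx":0,"ty":0,"tz":-10,"rz":0},{"rx":0,"ry":0,"hand":-1,"tx":0,"ty":0,"tz":-50,"rz":0},{"rx":0,"ry":0,"hand":-1,"tx":0,"ty":0,"tz":-100,"rz":0},{"rx":0,"ry":0,"hand":-1,"tx":0,"ty":0,"tz":-160,"rz":0}]'; python3 rel.py .46 -.28 .26 .1
```

```text
clock: 8.55
position: [0.4473, -0.149, 0.1614]
tool_rot: [-3.141, 0.001, 0.813]
force: [0.6, 1.0, 0.3]
grip_width: 0.0855
t [-86.5  99.2 -98.6] r [-4.000e-02  8.000e-02  4.084e+01]
[-0.32  0.47  0.68  2.08 -0.44  0.73 -0.11] 8.55
```

```bash
python3 -m creep '[{"rx":0,"ry":0,"hand":-1,"tx":-126,"ty":144,"tz":-40,"rz":41},{"rx":0,"ry":0,"hand":-1,"tx":-126,"ty":144,"tz":-40,"rz":41},{"rx":0,"ry":0,"hand":-1,"tx":-126,"ty":144,"tz":-40,"rz":41},{"rx":0,"ry":0,"hand":-1,"tx":-126,"ty":144,"tz":-40,"rz":41},{"rx":0,"ry":0,"hand":-1,"tx":-126,"ty":144,"tz":-40,"rz":41},{"rx":0,"ry":0,"hand":-1,"tx":-126,"ty":144,"tz":-40,"rz":41}]'; python3 - <<'E'
from h import *
p,st=wrist(); save(p,"w5.png",1.4)
import pickle; pickle.dump((p,st),open("w5.pkl","wb"))
print([ (round(o["score"],2),np.round(o["bbox"])) for o in viewer.outline_of("deep_c",p)])
E
```

```text
clock: 9.15
position: [0.4658, -0.3401, 0.1997]
tool_rot: [3.141, 0.001, 0.094]
force: [1.0, -0.0, -0.5]
grip_width: 0.0853
[(0.8, array([282., 281., 384., 380.])), (0.64, array([254., 131., 315., 256.])), (0.56, array([134., 272., 238., 383.]))]
```

View pics/w5.png

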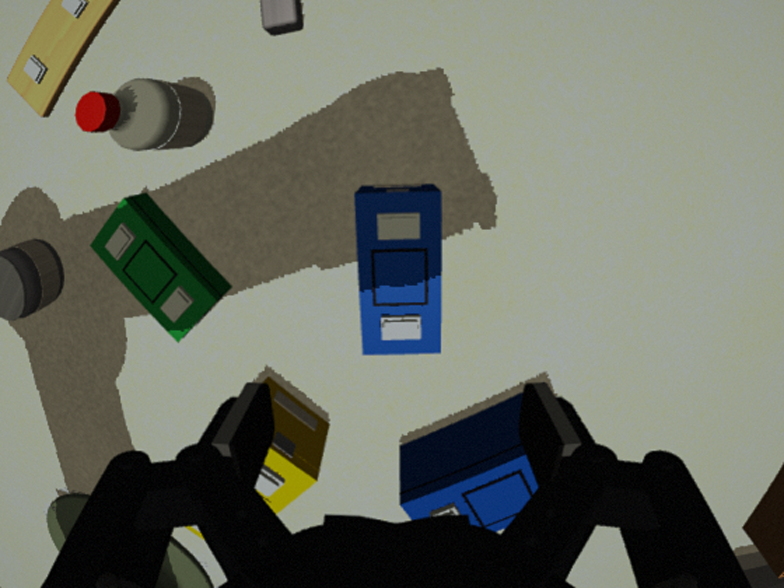

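```bash
cat >> h.py <<'E'
def fit(p,st,corners,lugs,zl):
    for n,uv,z in(("lid",corners,zl),("lug",lugs,zl+.007)):
        c=np.array([atz(p,np.array(u)/1.4-.4,z,st)[:2] for u in uv])
        v=(c[0]+c[1]-c[2]-c[3]) if len(c)==4 else c[0]-c[1]
        print(n,np.round(c.mean(0),4),"yaw",round(np.arctan2(v[1],v[0]),4),"len",np.round(np.linalg.norm(c-np.roll(c,-1,axis=0),axis=1),4))
E
python3 - <<'E'
from h import *
import pickle
p,st=pickle.load(open("w5.pkl","rb"))
fit(p,st,[(355,193),(441,193),(441,353),(362,354)],[(398,226),(401,329)],.06)
a=cv2.resize(p["pixels"][125:260,240:330],None,fx=6,fy=6,interpolation=cv2.INTER_CUBIC).astype(float); cv2.imwrite("pics/w5c.png",np.clip(a*1.8,0,255)[:800].astype(np.uint8))
E
```

```text
lid [ 0.4693 -0.3424] yaw 0.1167 len [0.0531 0.1084 0.0542 0.109 ]
lug [ 0.47   -0.3421] yaw 0.1236 len [0.0677 0.0677]
```

View pics/w5c.png

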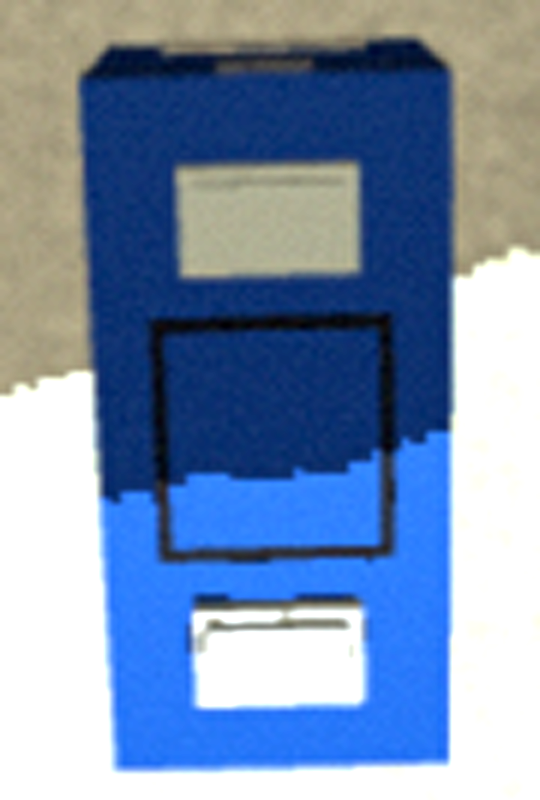

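```bash
python3 -m creep '[{"rx":0,"ry":0,"hand":-1,"tx":3.5,"ty":2.5,"tz":45,"rz":-1.4},{"rx":0,"ry":0,"hand":-1,"tx":3.5,"ty":2.5,"tz":90,"rz":-1.4},{"rx":0,"ry":0,"hand":-1,"tx":3.5,"ty":2.5,"tz":130,"rz":-1.4},{"rx":0,"ry":0,"hand":-1,"tx":3.5,"ty":2.5,"tz":160,"rz":-1.4},{"rx":0,"ry":0,"hand":-1,"tx":3.5,"ty":2.5,"tz":175,"rz":-1.4},{"rx":0,"ry":0,"hand":-1,"tx":3.5,"ty":2.5,"tz":177,"rz":-1.4},{"rx":0,"ry":0,"hand":-1,"tx":3.5,"ty":2.5,"tz":177,"rz":-1.4}]';  python3 -m creep '[{"rx":0,"ry":0,"hand":1,"tx":0,"ty":0,"tz":0,"rz":0},{"rx":0,"ry":0,"hand":1,"tx":0,"ty":0,"tz":0,"rz":0},{"rx":0,"ry":0,"hand":1,"tx":0,"ty":0,"tz":0,"rz":0},{"rx":0,"ry":0,"hand":1,"tx":0,"ty":0,"tz":0,"rz":0},{"rx":0,"ry":0,"hand":1,"tx":0,"ty":0,"tz":0,"rz":0}]' 60; python3 -m creep '[{"rx":0,"ry":0,"hand":1,"tx":0,"ty":0,"tz":-2,"rz":0},{"rx":0,"ry":0,"hand":1,"tx":0,"ty":0,"tz":-10,"rz":0},{"rx":0,"ry":0,"hand":1,"tx":0,"ty":0,"tz":-45,"rz":0},{"rx":0,"ry":0,"hand":1,"tx":0,"ty":0,"tz":-90,"rz":0},{"rx":0,"ry":0,"hand":1,"tx":0,"ty":0,"tz":-135,"rz":0},{"rx":0,"ry":0,"hand":1,"tx":0,"ty":0,"tz":-170,"rz":0},{"rx":0,"ry":0,"hand":1,"tx":0,"ty":0,"tz":-180,"rz":0}]'; python3 - <<'E'
from h import *
p,st=wrist(); save(p,"w6.png",1.4)
import pickle; pickle.dump((p,st),open("w6.pkl","wb"))
E
python3 rel.py .55 .06 .22 2.50
```

```text
clock: 9.95
position: [0.4706, -0.3415, 0.0235]
tool_rot: [3.141, -0.001, 0.124]
force: [0.3, -0.4, 1.0]
grip_width: 0.0856
clock: 10.45
position: [0.4707, -0.3417, 0.0238]
tool_rot: [3.141, -0.002, 0.123]
force: [-1.5, 3.1, 13.0]
grip_width: 0.0535
clock: 11.15
position: [0.4707, -0.3422, 0.2062]
tool_rot: [3.139, -0.003, 0.122]
force: [-0.4, -0.5, -6.2]
grip_width: 0.0529
t [ 127.9 -389.2  -14.7] r [ 2.7000e-01  4.0000e-02 -1.3621e+02]
[-0.04  0.64  0.87  1.78 -0.58  0.99 -0.39] 11.2
```

View pics/w6.png

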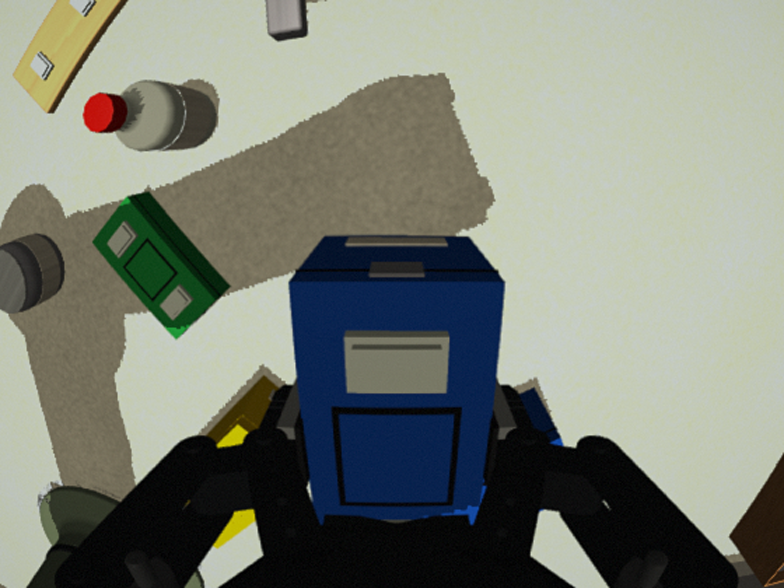

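```bash
python3 -m creep '[{"rx":0,"ry":0,"hand":1,"tx":10,"ty":-30,"tz":-5,"rz":4},{"rx":0,"ry":0,"hand":1,"tx":25,"ty":-75,"tz":-5,"rz":11},{"rx":0,"ry":0,"hand":1,"tx":125,"ty":-375,"tz":-5,"rz":43.6},{"rx":0,"ry":0,"hand":1,"tx":125,"ty":-375,"tz":-5,"rz":43.6},{"rx":0,"ry":0,"hand":1,"tx":125,"ty":-375,"tz":-5,"rz":43.6},{"rx":0,"ry":0,"hand":1,"tx":125,"ty":-375,"tz":-5,"rz":43.6},{"rx":0,"ry":0,"hand":1,"tx":125,"ty":-375,"tz":-5,"rz":43.6},{"rx":0,"ry":0,"hand":1,"tx":125,"ty":-375,"tz":-5,"rz":43.6}]';python3 rel.py .55 .046 .206 -.64
```

```text
clock: 12.0
position: [0.5444, 0.0324, 0.206]
tool_rot: [3.14, 0.001, -0.638]
force: [1.2, -0.8, -5.9]
grip_width: 0.0534
t [ -3.6 -14.2   0. ] r [0.11 0.05 0.09]
[-0.9   0.75  1.17  1.87 -0.78  1.08 -1.62] 12.0
```

```bash
python3 -m creep '[{"rx":0,"ry":0,"hand":1,"tx":0,"ty":0,"tz":0,"rz":0},{"rx":0,"ry":0,"hand":1,"tx":0,"ty":0,"tz":0,"rz":0}]';python3 - <<'E'
from h import *
p,st=wrist(); save(p,"w7.png",1.4); print(st["position"],st["tool_rot"])
import pickle; pickle.dump((p,st),open("w7.pkl","wb"))
E
```

```text
clock: 12.2
position: [0.5445, 0.0312, 0.2061]
tool_rot: [3.139, 0.001, -0.636]
force: [0.0, -0.8, -5.2]
grip_width: 0.0528
[0.54446198 0.03121523 0.20606172] [ 3.13947630e+00  9.60347288e-04 -6.35690126e-01]
```

View pics/w7.png

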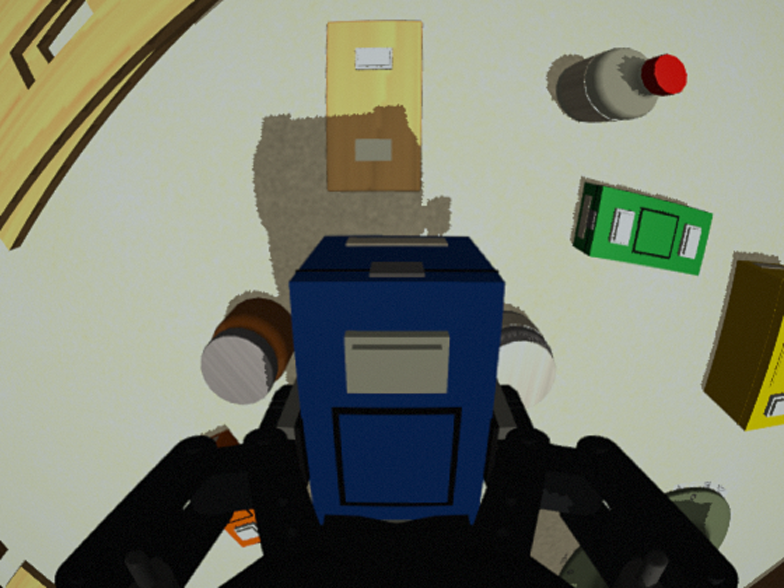

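```bash
python3 - <<'E'
from h import *
import pickle
p,st=pickle.load(open("w7.pkl","rb"))
a=cv2.resize(p["pixels"][8:142,225:310],None,fx=6,fy=6,interpolation=cv2.INTER_CUBIC).astype(float); cv2.imwrite("pics/w7c.png",np.clip(a*1.3,0,255)[:800].astype(np.uint8))
a=cv2.resize(p["pixels"][160:380,195:370],None,fx=3.6,fy=3.6,interpolation=cv2.INTER_CUBIC).astype(float); cv2.imwrite("pics/w7d.png",np.clip(a*2.2,0,255)[:800].astype(np.uint8))
E
```

```text
(no output)
```

View pics/w7c.png

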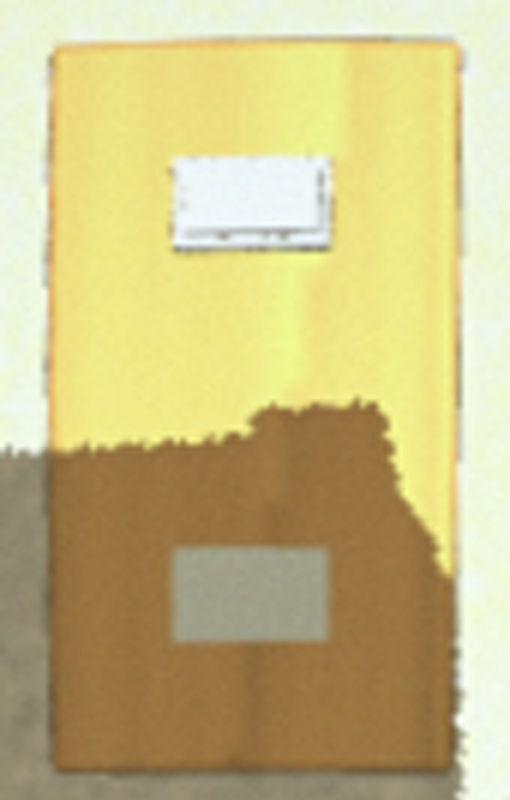

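View pics/w7d.png

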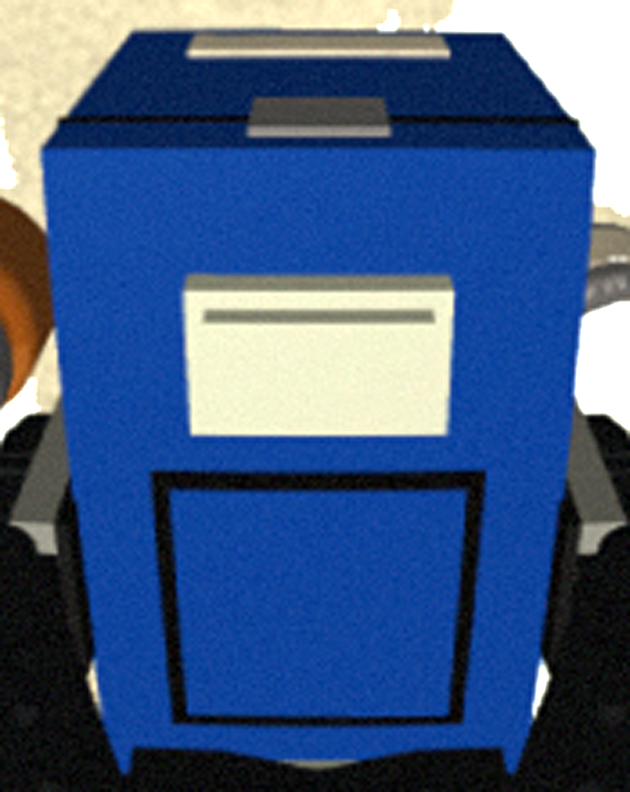

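```bash
cat >> h.py <<'E'
def tframe(st):
    s=dict(st); s["position"]=[0,0,0]; s["tool_rot"]=[0,0,0]; return s
E
python3 - <<'E'
from h import *
import pickle
p,st=pickle.load(open("w7.pkl","rb"))
o=np.array([225,8]); f=lambda x,y:np.array([x,y])/6+o-.42
def ft(uv,z):
    c=np.array([atz(p,u,z,st)[:2] for u in uv]); v=(c[0]+c[1]-c[2]-c[3]) if len(c)==4 else c[0]-c[1]
    print(np.round(c.mean(0),4),round(np.arctan2(v[1],v[0]),4),np.round(np.linalg.norm(c-np.roll(c,-1,axis=0),axis=1),4))
ft([f(52,43),f(460,40),f(455,768),f(55,770)],.012)
ft([f(251,203),f(251,594)],.016)
t=tframe(st); g=lambda x,y:np.array([x,y])/3.6+np.array([195,160])-.4
for z in(-.038,-.036,-.034): print(z,[np.round(atz(p,u,z,t)*1000,1) for u in(g(43,148),g(594,150))])
for z in(.020,.022,.024): print(z,[np.round(atz(p,u,z,t)*1000,1) for u in(g(130,32),g(503,33))])
E
```

```text
[ 0.6494 -0.0255] -0.6397 [0.069  0.128  0.0688 0.1286]
[ 0.6492 -0.025 ] -0.6384 [0.0674 0.0674]
-0.038 [array([ 53.6, -27.1, -38. ]), array([ 53.3,  24.8, -38. ])]
-0.036 [array([ 53. , -27.6, -36. ]), array([ 52.7,  25.3, -36. ])]
-0.034 [array([ 52.4, -28.1, -34. ]), array([ 52.1,  25.8, -34. ])]
0.02 [array([ 53.3, -27.7,  20. ]), array([53.1, 25. , 20. ])]
0.022 [array([ 52.9, -28. ,  22. ]), array([52.7, 25.3, 22. ])]
0.024 [array([ 52.5, -28.3,  24. ]), array([52.3, 25.7, 24. ])]
```

```bash
python3 -m creep '[{"rx":0,"ry":0,"hand":1,"tx":30,"ty":-4,"tz":0,"rz":0.2},{"rx":0,"ry":0,"hand":1,"tx":70,"ty":-10,"tz":10,"rz":0.2},{"rx":0,"ry":0,"hand":1,"tx":105,"ty":-15,"tz":40,"rz":0.2},{"rx":0,"ry":0,"hand":1,"tx":119.5,"ty":-16,"tz":80,"rz":0.2},{"rx":0,"ry":0,"hand":1,"tx":119.5,"ty":-16,"tz":115,"rz":0.2},{"rx":0,"ry":0,"hand":1,"tx":119.5,"ty":-16,"tz":135,"rz":0.2},{"rx":0,"ry":0,"hand":1,"tx":119.5,"ty":-16,"tz":143,"rz":0.2},{"rx":0,"ry":0,"hand":1,"tx":119.5,"ty":-16,"tz":143,"rz":0.2}]';python3 - <<'E'
from h import *
st=bot.observe(); import pickle
p7,s7=pickle.load(open("w7.pkl","rb")); W=tool(s7)
print(np.round((W[:3,:3].T@(np.array(st["position"])-W[:3,3]))*1000,2), st["tool_rot"][2], st["position"],np.round(st["qpos"],2))
for n in("side","scene"):
    p=viewer.grab_frame(n); 
    import cv2
    c=proj(p,np.array([[.649,-.025,.04]]))[0].astype(int); print(n,c)
    a=p["pixels"][max(0,c[1]-50):c[1]+50,c[0]-60:c[0]+60]; cv2.imwrite("pics/%s8.png"%n,np.clip(cv2.resize(a,None,fx=5,fy=5,interpolation=cv2.INTER_CUBIC)*1.3,0,255).astype(np.uint8))
E
```

```text
clock: 13.05
position: [0.6503, -0.0286, 0.0645]
tool_rot: [3.141, 0.0, -0.642]
force: [0.8, -0.2, -4.1]
grip_width: 0.053
[120.85 -14.97 141.43] -0.6424020070841585 [ 0.65030623 -0.02864937  0.06448169] [-0.58  1.01  0.93  1.67 -0.96  0.98 -1.5 ]
side [225 222]
scene [300 252]
```

View pics/side8.png

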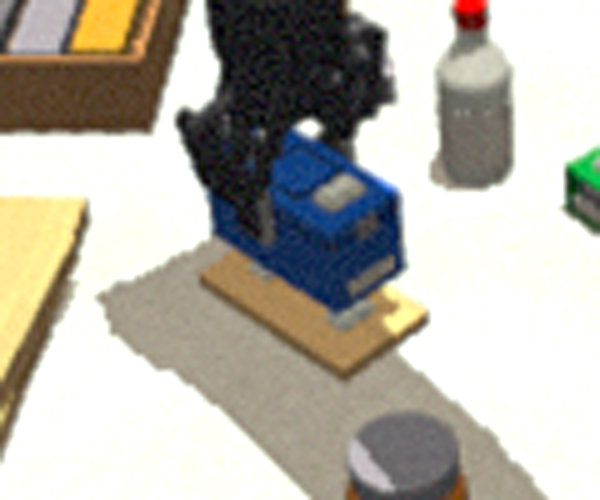

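View pics/scene8.png

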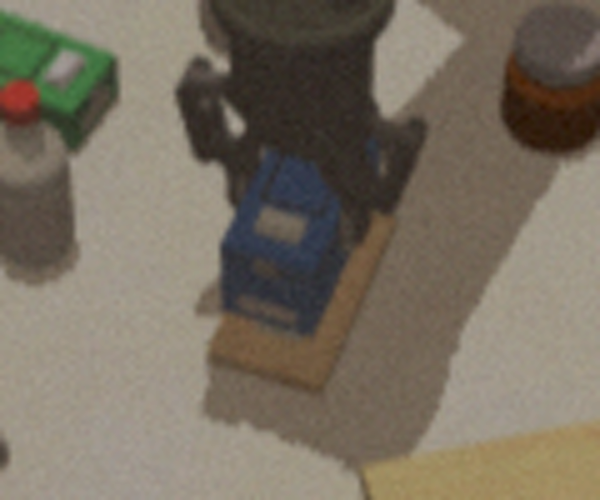

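```bash
python3 -m creep '[{"rx":0,"ry":0,"hand":1,"tx":-1,"ty":-0.8,"tz":6,"rz":-0.1},{"rx":0,"ry":0,"hand":1,"tx":-1,"ty":-0.8,"tz":12,"rz":-0.1},{"rx":0,"ry":0,"hand":1,"tx":-1,"ty":-0.8,"tz":17,"rz":-0.1},{"rx":0,"ry":0,"hand":1,"tx":-1,"ty":-0.8,"tz":19,"rz":-0.1},{"rx":0,"ry":0,"hand":1,"tx":-1,"ty":-0.8,"tz":21,"rz":-0.1},{"rx":0,"ry":0,"hand":1,"tx":-1,"ty":-0.8,"tz":22,"rz":-0.1},{"rx":0,"ry":0,"hand":1,"tx":-1,"ty":-0.8,"tz":22,"rz":-0.1}]';python3 - <<'E'
from h import *
st=bot.observe(); import pickle
p7,s7=pickle.load(open("w7.pkl","rb")); W=tool(s7)
print(np.round((W[:3,:3].T@(np.array(st["position"])-W[:3,3]))*1000,2), st["tool_rot"],st["moment"])
E
```

```text
clock: 13.85
position: [0.6503, -0.027, 0.0425]
tool_rot: [3.142, -0.0, -0.64]
force: [0.1, 0.4, -5.1]
grip_width: 0.0534
[119.88 -16.29 163.45] [ 3.14153281e+00 -1.00643759e-05 -6.40086152e-01] [-0.02010538 -0.0654255  -0.0111818 ]
```

```bash
python3 -m creep '[{"rx":0,"ry":0,"hand":1,"tx":0,"ty":0.4,"tz":1,"rz":0},{"rx":0,"ry":0,"hand":1,"tx":0,"ty":0.4,"tz":2,"rz":0},{"rx":0,"ry":0,"hand":1,"tx":0,"ty":0.4,"tz":2,"rz":0}]';python3 -m creep '[{"rx":0,"ry":0,"hand":1,"tx":0,"ty":0,"tz":1,"rz":0},{"rx":0,"ry":0,"hand":1,"tx":0,"ty":0,"tz":1,"rz":0}]'
```

```text
clock: 14.15
position: [0.65, -0.0273, 0.0404]
tool_rot: [3.142, 0.0, -0.64]
force: [-0.3, -0.4, -5.3]
grip_width: 0.0527
clock: 14.35
position: [0.65, -0.0273, 0.0394]
tool_rot: [3.142, 0.0, -0.64]
force: [-0.8, -0.1, -5.3]
grip_width: 0.0533
```

```bash
python3 -m creep '[{"rx":0,"ry":0,"hand":1,"tx":0,"ty":0,"tz":1,"rz":0},{"rx":0,"ry":0,"hand":1,"tx":0,"ty":0,"tz":2,"rz":0},{"rx":0,"ry":0,"hand":1,"tx":0,"ty":0,"tz":2,"rz":0}]';python3 -m creep '[{"rx":0,"ry":0,"hand":1,"tx":0,"ty":0,"tz":1,"rz":0},{"rx":0,"ry":0,"hand":1,"tx":0,"ty":0,"tz":1,"rz":0}]'
```

```text
clock: 14.65
position: [0.65, -0.0273, 0.0373]
tool_rot: [3.141, 0.0, -0.64]
force: [-0.4, -0.1, -5.2]
grip_width: 0.0531
clock: 14.85
position: [0.65, -0.0273, 0.0364]
tool_rot: [3.141, 0.0, -0.64]
force: [-0.8, -0.7, -5.4]
grip_width: 0.0534
```

```bash
python3 -m creep '[{"rx":0,"ry":0,"hand":1,"tx":0,"ty":0,"tz":0.6,"rz":0},{"rx":0,"ry":0,"hand":1,"tx":0,"ty":0,"tz":0.6,"rz":0}]';python3 -m creep '[{"rx":0,"ry":0,"hand":1,"tx":0,"ty":0,"tz":0.6,"rz":0},{"rx":0,"ry":0,"hand":1,"tx":0,"ty":0,"tz":0.6,"rz":0}]'
```

```text
clock: 15.05
position: [0.6501, -0.0273, 0.036]
tool_rot: [-3.142, -0.0, -0.64]
force: [0.8, 0.3, -4.2]
grip_width: 0.0533
clock: 15.25
position: [0.6501, -0.0273, 0.0359]
tool_rot: [-3.141, -0.0, -0.64]
force: [-3.9, 2.3, 6.0]
grip_width: 0.0533
```

```bash
python3 -m creep '[{"rx":0,"ry":0,"hand":1,"tx":0,"ty":0,"tz":0.3,"rz":0},{"rx":0,"ry":0,"hand":-1,"tx":0,"ty":0,"tz":0,"rz":0},{"rx":0,"ry":0,"hand":-1,"tx":0,"ty":0,"tz":0,"rz":0},{"rx":0,"ry":0,"hand":-1,"tx":0,"ty":0,"tz":0,"rz":0},{"rx":0,"ry":0,"hand":-1,"tx":0,"ty":0,"tz":-10,"rz":0},{"rx":0,"ry":0,"hand":-1,"tx":0,"ty":0,"tz":-50,"rz":0},{"rx":0,"ry":0,"hand":-1,"tx":-20,"ty":0,"tz":-100,"rz":0},{"rx":0,"ry":0,"hand":-1,"tx":-60,"ty":0,"tz":-150,"rz":0}]';python3 - <<'E'
from h import *
p,st=wrist(); save(p,"w9.png",1.4)
import pickle; pickle.dump((p,st),open("w9.pkl","wb"))
E
python3 rel.py .44 .302 .2 -.15; python3 rel.py .44 .302 .2 2.99
```

```text
clock: 16.05
position: [0.6107, 0.0006, 0.1739]
tool_rot: [-3.142, -0.002, -0.642]
force: [1.1, 1.0, 1.5]
grip_width: 0.0857
t [-313.8 -138.2  -21.4] r [ -0.2   -0.2  -28.09]
[-0.73  0.84  1.08  1.73 -0.83  1.09 -1.59] 16.1
t [-313.8 -138.2  -21.4] r [ -0.27   0.27 152.  ]
[-0.73  0.84  1.08  1.73 -0.83  1.09 -1.59] 16.1
```

View pics/w9.png

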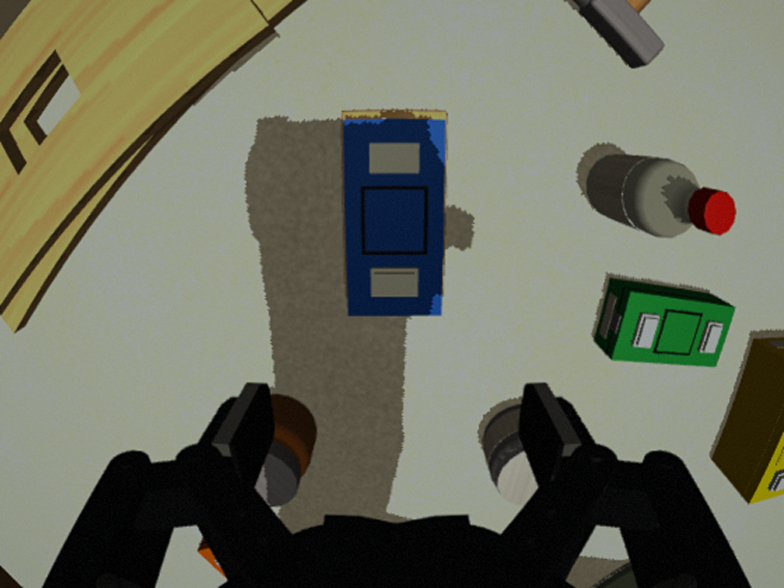

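```bash
python3 - <<'E'
from h import *
import pickle
p,st=pickle.load(open("w9.pkl","rb"))
print(st["position"],st["tool_rot"][2])
fit(p,st,[(342,120),(446,120),(441,315),(348,315)],[(394,157),(395,282)],.072)
E
python3 -m creep '[{"rx":0,"ry":0,"hand":-1,"tx":-30,"ty":-10,"tz":-10,"rz":-3},{"rx":0,"ry":0,"hand":-1,"tx":-75,"ty":-25,"tz":-15,"rz":-8},{"rx":0,"ry":0,"hand":-1,"tx":-300,"ty":-145,"tz":-30,"rz":-28},{"rx":0,"ry":0,"hand":-1,"tx":-300,"ty":-145,"tz":-30,"rz":-28},{"rx":0,"ry":0,"hand":-1,"tx":-300,"ty":-145,"tz":-30,"rz":-28},{"rx":0,"ry":0,"hand":-1,"tx":-300,"ty":-145,"tz":-30,"rz":-28},{"rx":0,"ry":0,"hand":-1,"tx":-300,"ty":-145,"tz":-30,"rz":-28},{"rx":0,"ry":0,"hand":-1,"tx":-300,"ty":-145,"tz":-30,"rz":-28}]';python3 - <<'E'
from h import *
p,st=wrist(); save(p,"w10.png",1.4); print(np.round(st["qpos"],2))
import pickle; pickle.dump((p,st),open("w10.pkl","wb"))
E
```

```text
[0.6106965  0.00063558 0.17389458] -0.642250476576959
lid [ 0.6491 -0.0252] yaw -0.6412 len [0.0546 0.1089 0.0534 0.1089]
lug [ 0.6497 -0.0258] yaw -0.6358 len [0.067 0.067]
clock: 16.9
position: [0.4538, 0.3032, 0.2014]
tool_rot: [-3.14, 0.001, -0.144]
force: [0.2, -0.7, 0.7]
grip_width: 0.0856
[-1.4   0.71  1.1   1.88 -0.74  1.04 -1.7 ]
```

View pics/w10.png

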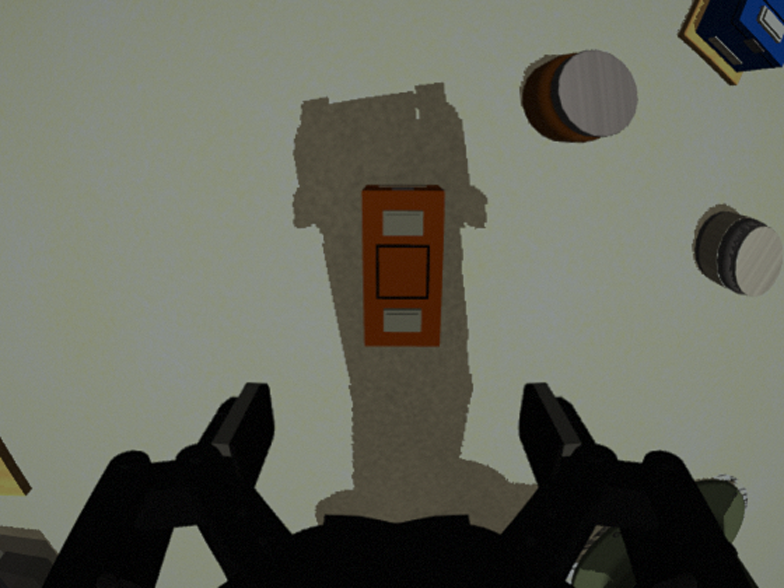

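```bash
python3 - <<'E'
from h import *
import pickle
p,st=pickle.load(open("w10.pkl","rb"))
fit(p,st,[(362,191),(444,190),(440,346),(366,346)],[(403,224),(403,321)],.048)
E
python3 rel.py .457 .300 .022 -.15
```

```text
lid [0.4563 0.2987] yaw -0.1401 len [0.053  0.11   0.0529 0.1092]
lug [0.4568 0.2988] yaw -0.1401 len [0.0664 0.0664]
t [  2.4   0.9 179.5] r [-0.03  0.02  0.25]
[-1.4   0.71  1.1   1.88 -0.74  1.04 -1.7 ] 16.95
```

```bash
python3 -m creep '[{"rx":0,"ry":0,"hand":-1,"tx":2.5,"ty":3,"tz":45,"rz":-0.3},{"rx":0,"ry":0,"hand":-1,"tx":2.5,"ty":3,"tz":90,"rz":-0.3},{"rx":0,"ry":0,"hand":-1,"tx":2.5,"ty":3,"tz":130,"rz":-0.3},{"rx":0,"ry":0,"hand":-1,"tx":2.5,"ty":3,"tz":165,"rz":-0.3},{"rx":0,"ry":0,"hand":-1,"tx":2.5,"ty":3,"tz":180,"rz":-0.3},{"rx":0,"ry":0,"hand":-1,"tx":2.5,"ty":3,"tz":182,"rz":-0.3},{"rx":0,"ry":0,"hand":-1,"tx":2.5,"ty":3,"tz":182,"rz":-0.3}]';  python3 -m creep '[{"rx":0,"ry":0,"hand":1,"tx":0,"ty":0,"tz":0,"rz":0},{"rx":0,"ry":0,"hand":1,"tx":0,"ty":0,"tz":0,"rz":0},{"rx":0,"ry":0,"hand":1,"tx":0,"ty":0,"tz":0,"rz":0},{"rx":0,"ry":0,"hand":1,"tx":0,"ty":0,"tz":0,"rz":0},{"rx":0,"ry":0,"hand":1,"tx":0,"ty":0,"tz":0,"rz":0}]' 60; python3 -m creep '[{"rx":0,"ry":0,"hand":1,"tx":0,"ty":0,"tz":-2,"rz":0},{"rx":0,"ry":0,"hand":1,"tx":0,"ty":0,"tz":-10,"rz":0},{"rx":0,"ry":0,"hand":1,"tx":0,"ty":0,"tz":-45,"rz":0},{"rx":0,"ry":0,"hand":1,"tx":0,"ty":0,"tz":-90,"rz":0},{"rx":0,"ry":0,"hand":1,"tx":0,"ty":0,"tz":-135,"rz":0},{"rx":0,"ry":0,"hand":1,"tx":0,"ty":0,"tz":-180,"rz":0},{"rx":0,"ry":0,"hand":1,"tx":0,"ty":0,"tz":-210,"rz":0}]';python3 rel.py .5425 .051 .235 -.64
```

```text
clock: 17.65
position: [0.4595, 0.2938, 0.0204]
tool_rot: [-3.141, -0.001, -0.147]
force: [0.4, 0.3, -0.6]
grip_width: 0.085
clock: 18.15
position: [0.4591, 0.295, 0.0206]
tool_rot: [-3.14, -0.001, -0.146]
force: [-3.5, 1.4, 16.2]
grip_width: 0.0532
clock: 18.85
position: [0.4588, 0.2937, 0.2325]
tool_rot: [-3.141, -0.001, -0.147]
force: [0.7, 0.7, -4.1]
grip_width: 0.0526
t [118.4 227.8  -2.6] r [-0.08 -0.05 28.25]
[-1.41  0.67  1.14  1.85 -0.69  1.09 -1.72] 18.85
```

```bash
python3 -m creep '[{"rx":0,"ry":0,"hand":1,"tx":12,"ty":24,"tz":0,"rz":3},{"rx":0,"ry":0,"hand":1,"tx":30,"ty":60,"tz":0,"rz":8},{"rx":0,"ry":0,"hand":1,"tx":118,"ty":228,"tz":-2,"rz":28.2},{"rx":0,"ry":0,"hand":1,"tx":118,"ty":228,"tz":-2,"rz":28.2},{"rx":0,"ry":0,"hand":1,"tx":118,"ty":228,"tz":-2,"rz":28.2},{"rx":0,"ry":0,"hand":1,"tx":118,"ty":228,"tz":-2,"rz":28.2},{"rx":0,"ry":0,"hand":1,"tx":118,"ty":228,"tz":-2,"rz":28.2},{"rx":0,"ry":0,"hand":1,"tx":118,"ty":228,"tz":-2,"rz":28.2}]';python3 -m creep '[{"rx":0,"ry":0,"hand":1,"tx":0,"ty":0,"tz":0,"rz":0},{"rx":0,"ry":0,"hand":1,"tx":0,"ty":0,"tz":0,"rz":0}]';python3 - <<'E'
from h import *
p,st=wrist(); save(p,"w11.png",1.4); print(st["position"],st["tool_rot"])
import pickle; pickle.dump((p,st),open("w11.pkl","wb"))
a=cv2.resize(p["pixels"][0:150,220:320],None,fx=5,fy=5,interpolation=cv2.INTER_CUBIC).astype(float); cv2.imwrite("pics/w11c.png",np.clip(a*1.8,0,255)[:800].astype(np.uint8))
a=cv2.resize(p["pixels"][160:380,195:370],None,fx=3.6,fy=3.6,interpolation=cv2.INTER_CUBIC).astype(float); cv2.imwrite("pics/w11d.png",np.clip(a*2.2,0,255)[:800].astype(np.uint8))
E
```

```text
clock: 19.65
position: [0.5419, 0.0502, 0.2317]
tool_rot: [-3.142, 0.0, -0.641]
force: [0.4, 0.1, -4.5]
grip_width: 0.0532
clock: 19.85
position: [0.5419, 0.0525, 0.2313]
tool_rot: [3.142, 0.0, -0.637]
force: [-0.2, -0.3, -4.9]
grip_width: 0.0532
[0.54185573 0.05254413 0.23128219] [ 3.14154388e+00  3.79897172e-04 -6.36663086e-01]
```

View pics/w11.png

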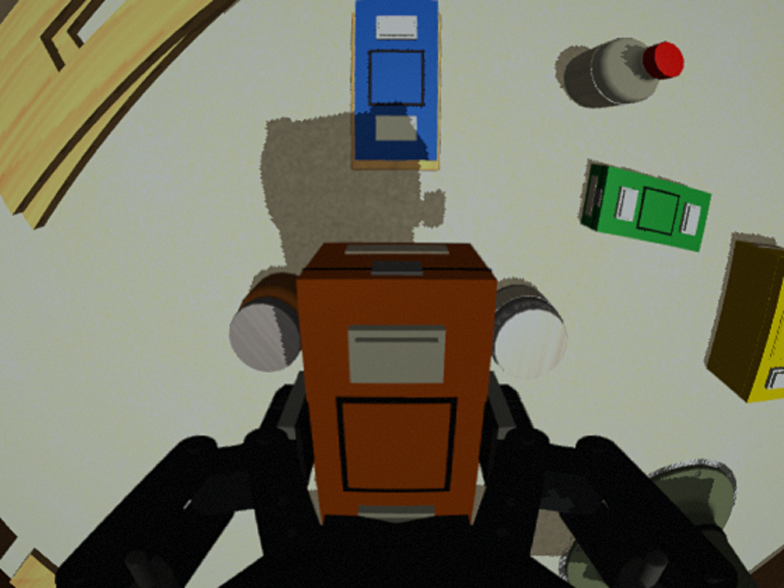

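View pics/w11c.png

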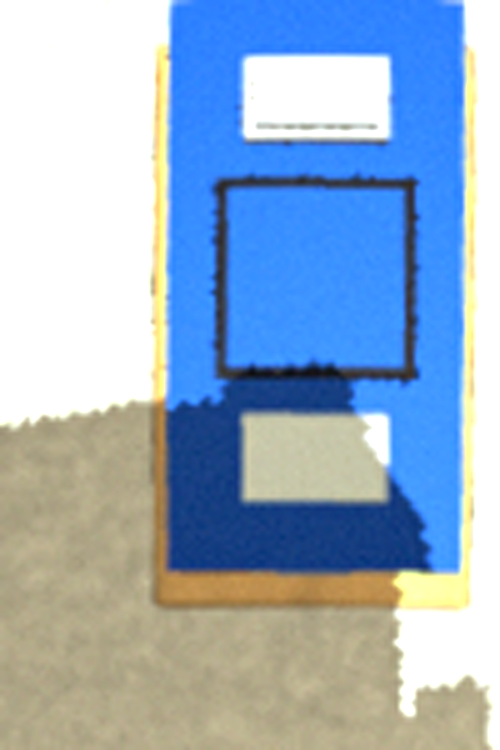

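View pics/w11d.png

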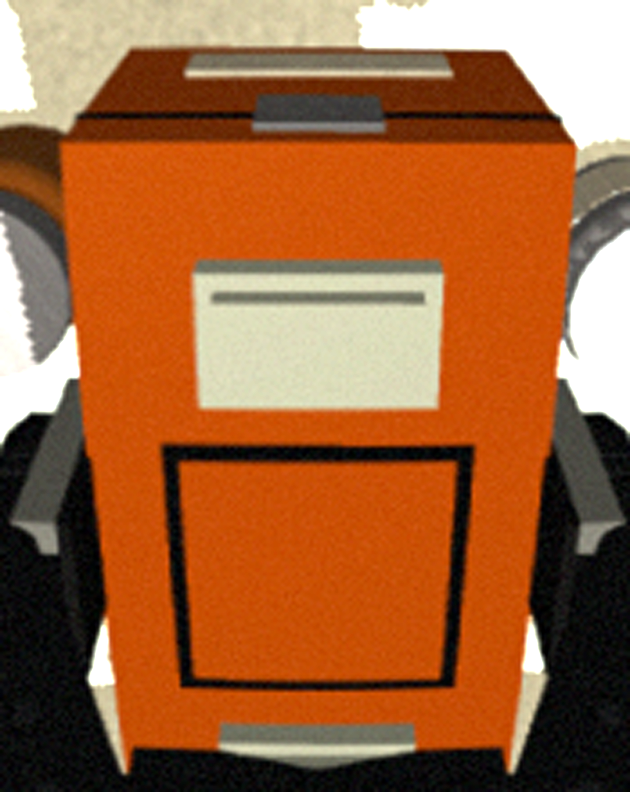

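```bash
python3 - <<'E'
from h import *
import pickle
p,st=pickle.load(open("w11.pkl","rb"))
f=lambda x,y:np.array([x,y])/5+np.array([220,0])-.4
W=tool(st)
def ft(uv,z):
    c=np.array([atz(p,u,z,st) for u in uv]); v=(c[0]+c[1]-c[2]-c[3]) if len(c)==4 else c[0]-c[1]
    m=c.mean(0); print(np.round(m,4),round(np.arctan2(v[1],v[0]),4),np.round(np.linalg.norm(c-np.roll(c,-1,axis=0),axis=1),4),"tool",np.round(W[:3,:3].T@(m-W[:3,3])*1000,1))
ft([f(170,1),f(466,1),f(462,572),f(168,571)],.072)
ft([f(316,97),f(315,457)],.076)
t=tframe(st); g=lambda x,y:np.array([x,y])/3.6+np.array([195,160])-.4
for z in(-.0275,): print(z,[np.round(atz(p,u,z,t)*1000,1) for u in(g(62,143),g(574,145))])
for z in(.0205,): print(z,[np.round(atz(p,u,z,t)*1000,1) for u in(g(130,50),g(505,51))])
E
```

```text
[ 0.6487 -0.0253  0.072 ] -0.6422 [0.0539 0.1096 0.0537 0.1094] tool [132.3  -0.9 159.2]
[ 0.6487 -0.0251  0.076 ] -0.6398 [0.0677 0.0677] tool [132.1  -1.1 155.2]
-0.0275 [array([ 51. , -27.6, -27.5]), array([ 50.7,  25.2, -27.5])]
0.0205 [array([ 50.6, -27.9,  20.5]), array([50.4, 25.5, 20.5])]
```

```bash
python3 -m creep '[{"rx":0,"ry":0,"hand":1,"tx":30,"ty":0,"tz":0,"rz":0.2},{"rx":0,"ry":0,"hand":1,"tx":75,"ty":0,"tz":5,"rz":0.2},{"rx":0,"ry":0,"hand":1,"tx":115,"ty":0,"tz":30,"rz":0.2},{"rx":0,"ry":0,"hand":1,"tx":136,"ty":0,"tz":60,"rz":0.2},{"rx":0,"ry":0,"hand":1,"tx":136,"ty":0,"tz":95,"rz":0.2},{"rx":0,"ry":0,"hand":1,"tx":136,"ty":0,"tz":115,"rz":0.2},{"rx":0,"ry":0,"hand":1,"tx":136,"ty":0,"tz":122,"rz":0.2},{"rx":0,"ry":0,"hand":1,"tx":136,"ty":0,"tz":122,"rz":0.2}]';python3 -m creep '[{"rx":0,"ry":0,"hand":1,"tx":0,"ty":0,"tz":0,"rz":0}]'; python3 rel.py .6517 -.0287 .0995 -.641
```

```text
clock: 20.7
position: [0.6511, -0.029, 0.1089]
tool_rot: [3.141, 0.001, -0.641]
force: [-0.2, 0.2, -3.9]
grip_width: 0.0527
clock: 20.8
position: [0.6519, -0.0293, 0.1105]
tool_rot: [-3.141, -0.001, -0.641]
force: [-0.5, 0.6, -2.7]
grip_width: 0.053
t [-0.5 -0.4 11. ] r [-0.03 -0.07 -0.01]
[-0.59  0.95  0.96  1.65 -0.89  1.03 -1.54] 20.8
```

```bash
python3 -m creep '[{"rx":0,"ry":0,"hand":1,"tx":-0.4,"ty":-0.3,"tz":4,"rz":0},{"rx":0,"ry":0,"hand":1,"tx":-0.4,"ty":-0.3,"tz":8,"rz":0},{"rx":0,"ry":0,"hand":1,"tx":-0.4,"ty":-0.3,"tz":10,"rz":0},{"rx":0,"ry":0,"hand":1,"tx":-0.4,"ty":-0.3,"tz":11,"rz":0},{"rx":0,"ry":0,"hand":1,"tx":-0.4,"ty":-0.3,"tz":11,"rz":0}]'; python3 rel.py .6517 -.0287 .0925 -.641;  python3 -m creep '[{"rx":0,"ry":0,"hand":1,"tx":0,"ty":0,"tz":1,"rz":0},{"rx":0,"ry":0,"hand":1,"tx":0,"ty":0,"tz":2,"rz":0},{"rx":0,"ry":0,"hand":1,"tx":0,"ty":0,"tz":2,"rz":0}]'
```

```text
clock: 21.3
position: [0.6512, -0.0292, 0.0982]
tool_rot: [3.141, 0.0, -0.642]
force: [0.3, -0.8, -4.5]
grip_width: 0.0527
t [ 0.1 -0.7  5.7] r [ 0.01  0.   -0.05]
[-0.59  0.96  0.95  1.66 -0.9   1.02 -1.54] 21.3
clock: 21.6
position: [0.6512, -0.0291, 0.0962]
tool_rot: [3.142, 0.0, -0.642]
force: [0.8, 0.1, -4.4]
grip_width: 0.0529
```

Lugs are entering freely (underside already ~3 mm below the lug tops, no contact). Continue.

```bash
python3 -m creep '[{"rx":0,"ry":0,"hand":1,"tx":0,"ty":-0.4,"tz":1,"rz":0},{"rx":0,"ry":0,"hand":1,"tx":0,"ty":-0.4,"tz":2,"rz":0},{"rx":0,"ry":0,"hand":1,"tx":0,"ty":-0.4,"tz":2,"rz":0}]';python3 -m creep '[{"rx":0,"ry":0,"hand":1,"tx":0,"ty":0,"tz":1,"rz":0},{"rx":0,"ry":0,"hand":1,"tx":0,"ty":0,"tz":1,"rz":0}]'
```

```text
clock: 21.9
position: [0.6514, -0.0288, 0.0941]
tool_rot: [3.141, 0.0, -0.642]
force: [-0.1, -1.3, -5.0]
grip_width: 0.0529
clock: 22.1
position: [0.6514, -0.0288, 0.0931]
tool_rot: [3.141, 0.0, -0.642]
force: [0.0, -0.2, -3.5]
grip_width: 0.0528
```

```bash
python3 -m creep '[{"rx":0,"ry":0,"hand":1,"tx":0,"ty":0,"tz":0.6,"rz":0},{"rx":0,"ry":0,"hand":1,"tx":0,"ty":0,"tz":0.6,"rz":0}]'
```

```text
clock: 22.3
position: [0.6515, -0.0288, 0.0928]
tool_rot: [-3.141, -0.0, -0.642]
force: [-1.4, 0.4, -1.8]
grip_width: 0.0531
```

```bash
python3 -m creep '[{"rx":0,"ry":0,"hand":1,"tx":0,"ty":0,"tz":0.6,"rz":0},{"rx":0,"ry":0,"hand":1,"tx":0,"ty":0,"tz":0.6,"rz":0}]'
```

```text
clock: 22.5
position: [0.6515, -0.0288, 0.0927]
tool_rot: [-3.141, -0.0, -0.642]
force: [-6.2, 1.5, 7.9]
grip_width: 0.0528
```

```bash
python3 -m creep '[{"rx":0,"ry":0,"hand":1,"tx":0,"ty":0,"tz":-0.2,"rz":0},{"rx":0,"ry":0,"hand":-1,"tx":0,"ty":0,"tz":-0.4,"rz":0},{"rx":0,"ry":0,"hand":-1,"tx":0,"ty":0,"tz":-0.4,"rz":0},{"rx":0,"ry":0,"hand":-1,"tx":0,"ty":0,"tz":-0.4,"rz":0},{"rx":0,"ry":0,"hand":-1,"tx":0,"ty":0,"tz":-10,"rz":0},{"rx":0,"ry":0,"hand":-1,"tx":0,"ty":0,"tz":-50,"rz":0},{"rx":0,"ry":0,"hand":-1,"tx":-30,"ty":0,"tz":-90,"rz":0},{"rx":0,"ry":0,"hand":-1,"tx":-75,"ty":0,"tz":-120,"rz":0}]';python3 - <<'E'
from h import *
p,st=wrist(); save(p,"w12.png",1.4); print(st["position"],st["tool_rot"])
import pickle; pickle.dump((p,st),open("w12.pkl","wb"))
E
python3 rel.py .448 -.149 .2 .814
```

```text
clock: 23.3
position: [0.5944, 0.0126, 0.2126]
tool_rot: [-3.141, -0.002, -0.644]
force: [-0.2, 0.5, 0.5]
grip_width: 0.0856
[0.59435818 0.01256988 0.21255768] [-3.14079814e+00 -2.43427811e-03 -6.44300582e-01]
t [-15.1 219.1  14.4] r [ -0.17  -0.16 -83.32]
[-0.79  0.77  1.11  1.75 -0.77  1.13 -1.65] 23.35
```

View pics/w12.png

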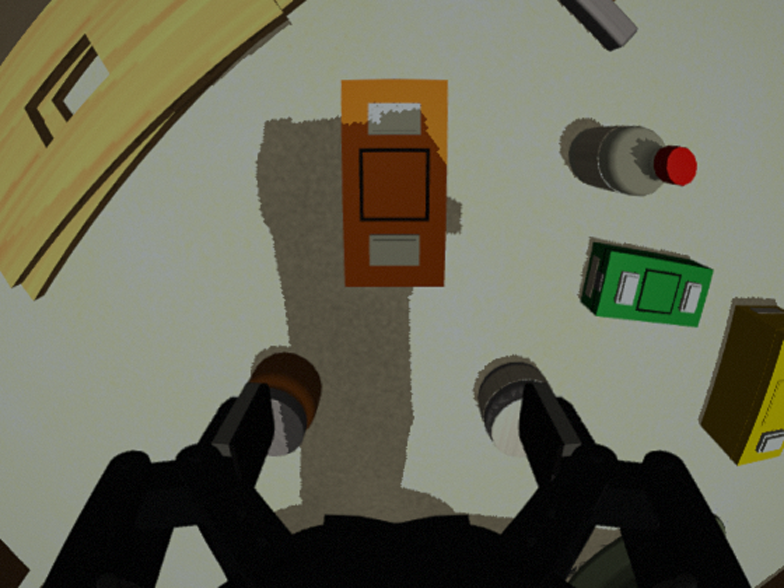

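```bash
python3 -m creep '[{"rx":0,"ry":0,"hand":-1,"tx":-13,"ty":218,"tz":10,"rz":-83},{"rx":0,"ry":0,"hand":-1,"tx":-13,"ty":218,"tz":10,"rz":-83},{"rx":0,"ry":0,"hand":-1,"tx":-13,"ty":218,"tz":10,"rz":-83},{"rx":0,"ry":0,"hand":-1,"tx":-13,"ty":218,"tz":10,"rz":-83},{"rx":0,"ry":0,"hand":-1,"tx":-13,"ty":218,"tz":10,"rz":-83},{"rx":0,"ry":0,"hand":-1,"tx":-13,"ty":218,"tz":10,"rz":-83},{"rx":0,"ry":0,"hand":-1,"tx":-13,"ty":218,"tz":10,"rz":-83},{"rx":0,"ry":0,"hand":-1,"tx":-13,"ty":218,"tz":10,"rz":-83}]';python3 rel.py .448 -.149 .2 .814
```

```text
clock: 24.15
position: [0.4532, -0.1532, 0.2005]
tool_rot: [3.141, -0.001, 0.564]
force: [0.2, -0.1, 0.1]
grip_width: 0.0851
t [-2.2 -6.3  0.5] r [  0.03  -0.04 -14.35]
[-0.41  0.45  0.82  2.04 -0.44  0.84 -0.34] 24.15
```

```bash
python3 -m creep '[{"rx":0,"ry":0,"hand":-1,"tx":-2,"ty":-6,"tz":0,"rz":-14.3},{"rx":0,"ry":0,"hand":-1,"tx":-2,"ty":-6,"tz":0,"rz":-14.3},{"rx":0,"ry":0,"hand":-1,"tx":-2,"ty":-6,"tz":0,"rz":-14.3},{"rx":0,"ry":0,"hand":-1,"tx":-2,"ty":-6,"tz":0,"rz":-14.3}]';python3 - <<'E'
from h import *
p,st=wrist(); save(p,"w13.png",1.4); print(st["position"],st["tool_rot"])
import pickle; pickle.dump((p,st),open("w13.pkl","wb"))
E
```

```text
clock: 24.55
position: [0.4484, -0.149, 0.2002]
tool_rot: [3.141, -0.0, 0.804]
force: [-0.2, -0.4, -0.5]
grip_width: 0.0857
[ 0.44837217 -0.14901818  0.20017161] [ 3.14124249e+00 -4.89954958e-04  8.03962037e-01]
```

View pics/w13.png

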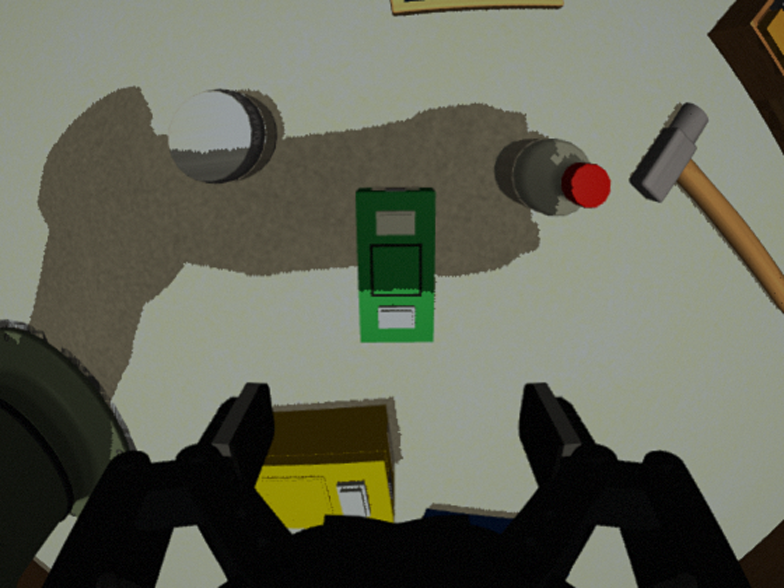

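```bash
python3 -m creep '[{"rx":0,"ry":0,"hand":-1,"tx":0,"ty":0,"tz":45,"rz":-0.5},{"rx":0,"ry":0,"hand":-1,"tx":0,"ty":0,"tz":90,"rz":-0.5},{"rx":0,"ry":0,"hand":-1,"tx":0,"ty":0,"tz":135,"rz":-0.5},{"rx":0,"ry":0,"hand":-1,"tx":0,"ty":0,"tz":170,"rz":-0.5},{"rx":0,"ry":0,"hand":-1,"tx":0,"ty":0,"tz":183,"rz":-0.5},{"rx":0,"ry":0,"hand":-1,"tx":0,"ty":0,"tz":186,"rz":-0.5},{"rx":0,"ry":0,"hand":-1,"tx":0,"ty":0,"tz":186,"rz":-0.5}]';  python3 -m creep '[{"rx":0,"ry":0,"hand":1,"tx":0,"ty":0,"tz":0,"rz":0},{"rx":0,"ry":0,"hand":1,"tx":0,"ty":0,"tz":0,"rz":0},{"rx":0,"ry":0,"hand":1,"tx":0,"ty":0,"tz":0,"rz":0},{"rx":0,"ry":0,"hand":1,"tx":0,"ty":0,"tz":0,"rz":0},{"rx":0,"ry":0,"hand":1,"tx":0,"ty":0,"tz":0,"rz":0}]' 60; python3 -m creep '[{"rx":0,"ry":0,"hand":1,"tx":0,"ty":0,"tz":-2,"rz":0},{"rx":0,"ry":0,"hand":1,"tx":0,"ty":0,"tz":-10,"rz":0},{"rx":0,"ry":0,"hand":1,"tx":0,"ty":0,"tz":-45,"rz":0},{"rx":0,"ry":0,"hand":1,"tx":0,"ty":0,"tz":-90,"rz":0},{"rx":0,"ry":0,"hand":1,"tx":0,"ty":0,"tz":-135,"rz":0},{"rx":0,"ry":0,"hand":1,"tx":0,"ty":0,"tz":-180,"rz":0},{"rx":0,"ry":0,"hand":1,"tx":0,"ty":0,"tz":-225,"rz":0},{"rx":0,"ry":0,"hand":1,"tx":0,"ty":0,"tz":-255,"rz":0}]';python3 rel.py .535 .06 .275 -.641
```

```text
clock: 25.3
position: [0.4488, -0.1492, 0.0146]
tool_rot: [3.141, -0.0, 0.815]
force: [-0.3, -0.1, 0.0]
grip_width: 0.0855
clock: 25.8
position: [0.4491, -0.1487, 0.0151]
tool_rot: [3.14, -0.001, 0.817]
force: [-2.5, 1.3, 18.6]
grip_width: 0.0527
clock: 26.6
position: [0.4481, -0.1491, 0.272]
tool_rot: [3.14, -0.002, 0.816]
force: [1.1, 0.3, -2.1]
grip_width: 0.0528
t [211.9 -80.   -2.8] r [-1.000e-02 -1.200e-01  8.346e+01]
[-0.49  0.32  0.87  1.97 -0.29  0.98 -0.24] 26.6
```

```bash
python3 -m creep '[{"rx":0,"ry":0,"hand":1,"tx":15,"ty":-5,"tz":0,"rz":5},{"rx":0,"ry":0,"hand":1,"tx":40,"ty":-15,"tz":0,"rz":13},{"rx":0,"ry":0,"hand":1,"tx":75,"ty":-30,"tz":0,"rz":83.5},{"rx":0,"ry":0,"hand":1,"tx":110,"ty":-40,"tz":0,"rz":83.5},{"rx":0,"ry":0,"hand":1,"tx":140,"ty":-53,"tz":0,"rz":83.5},{"rx":0,"ry":0,"hand":1,"tx":170,"ty":-65,"tz":0,"rz":83.5},{"rx":0,"ry":0,"hand":1,"tx":200,"ty":-75,"tz":0,"rz":83.5},{"rx":0,"ry":0,"hand":1,"tx":212,"ty":-80,"tz":0,"rz":83.5}]';python3 rel.py .535 .06 .275 -.641
```

```text
clock: 27.4
position: [0.5356, 0.0636, 0.2691]
tool_rot: [-3.141, 0.0, -0.313]
force: [0.0, 0.3, -1.6]
grip_width: 0.0525
t [ 0.6  3.6 -5.9] r [-0.02  0.02 18.77]
[-0.97  0.58  1.12  1.82 -0.59  1.12 -1.53] 27.4
```

```bash
python3 -m creep '[{"rx":0,"ry":0,"hand":1,"tx":0,"ty":3,"tz":-5,"rz":8},{"rx":0,"ry":0,"hand":1,"tx":0,"ty":3,"tz":-5,"rz":16},{"rx":0,"ry":0,"hand":1,"tx":0,"ty":3,"tz":-5,"rz":18.7},{"rx":0,"ry":0,"hand":1,"tx":0,"ty":3,"tz":-5,"rz":18.7},{"rx":0,"ry":0,"hand":1,"tx":0,"ty":3,"tz":-5,"rz":18.7},{"rx":0,"ry":0,"hand":1,"tx":0,"ty":3,"tz":-5,"rz":18.7}]';python3 - <<'E'
from h import *
p,st=wrist(); save(p,"w14.png",1.4); print(st["position"],st["tool_rot"])
import pickle; pickle.dump((p,st),open("w14.pkl","wb"))
a=cv2.resize(p["pixels"][0:150,220:320],None,fx=5,fy=5,interpolation=cv2.INTER_CUBIC).astype(float); cv2.imwrite("pics/w14c.png",np.clip(a*1.8,0,255)[:800].astype(np.uint8))
a=cv2.resize(p["pixels"][160:380,195:370],None,fx=3.6,fy=3.6,interpolation=cv2.INTER_CUBIC).astype(float); cv2.imwrite("pics/w14d.png",np.clip(a*2.2,0,255)[:800].astype(np.uint8))
E
```

```text
clock: 28.0
position: [0.5341, 0.0577, 0.2741]
tool_rot: [-3.141, 0.0, -0.635]
force: [-0.7, -0.5, -2.0]
grip_width: 0.053
[0.53411492 0.05770739 0.27406752] [-3.14116397e+00  2.68113735e-04 -6.35391259e-01]
```

View pics/w14.png

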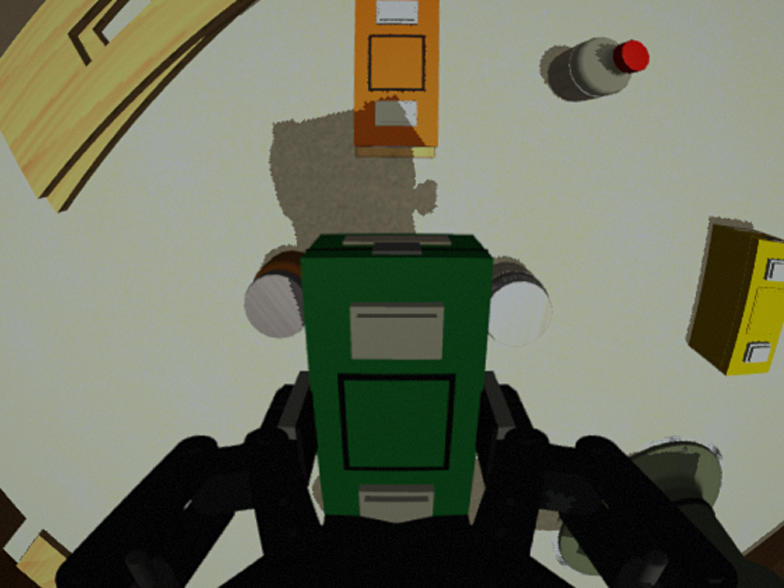

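View pics/w14c.png

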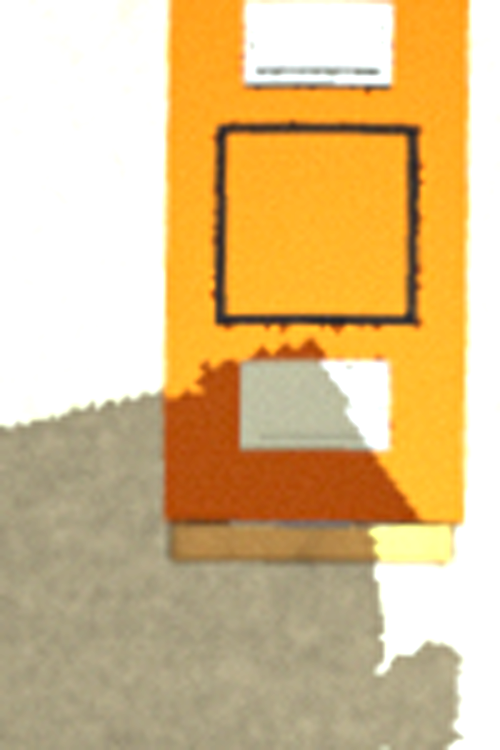

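View pics/w14d.png

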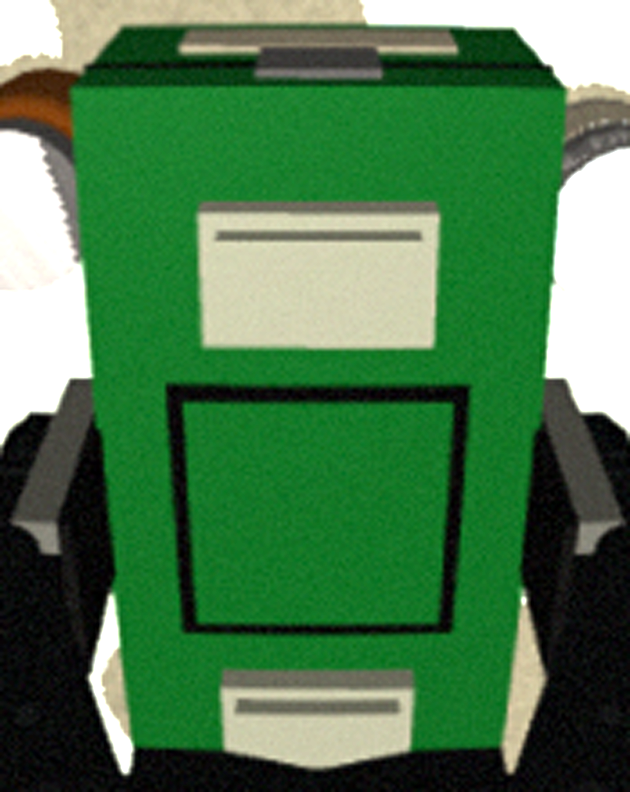

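```bash
python3 - <<'E'
from h import *
import pickle
p,st=pickle.load(open("w14.pkl","rb"))
f=lambda x,y:np.array([x,y])/5+np.array([220,0])-.4
W=tool(st)
def ft(uv,z):
    c=np.array([atz(p,u,z,st) for u in uv]); v=(c[0]+c[1]-c[2]-c[3]) if len(c)==4 else c[0]-c[-1]
    m=c.mean(0); print(np.round(m,4),round(np.arctan2(v[1],v[0]),4),np.round(np.linalg.norm(c-np.roll(c,-1,axis=0),axis=1),4),"tool",np.round(W[:3,:3].T@(m-W[:3,3])*1000,1))
ft([f(317.5,45),f(315,405)],.124)
ft([f(219,128),f(416,130),f(413,320),f(220,320)],.120)
t=tframe(st); g=lambda x,y:np.array([x,y])/3.6+np.array([195,160])-.4
print([np.round(atz(p,u,-.021,t)*1000,1) for u in(g(73,87),g(564,88))])
print([np.round(atz(p,u,.015,t)*1000,1) for u in(g(123,28),g(516,29))])
E
```

```text
[ 0.6482 -0.0251  0.124 ] -0.6425 [0.0672 0.0672] tool [141.  -1. 150.]
[ 0.6485 -0.0255  0.12  ] -0.6408 [0.035  0.0359 0.0342 0.0363] tool [141.6  -0.8 154. ]
[array([ 55.3, -27.5, -21. ]), array([ 55.2,  25.3, -21. ])]
[array([ 54.9, -27.8,  15. ]), array([54.7, 26. , 15. ])]
```

```bash
python3 -m creep '[{"rx":0,"ry":0,"hand":1,"tx":30,"ty":0,"tz":0,"rz":0.3},{"rx":0,"ry":0,"hand":1,"tx":75,"ty":0,"tz":5,"rz":0.3},{"rx":0,"ry":0,"hand":1,"tx":115,"ty":0,"tz":25,"rz":0.3},{"rx":0,"ry":0,"hand":1,"tx":141,"ty":0,"tz":60,"rz":0.3},{"rx":0,"ry":0,"hand":1,"tx":141,"ty":0,"tz":95,"rz":0.3},{"rx":0,"ry":0,"hand":1,"tx":141,"ty":0,"tz":115,"rz":0.3},{"rx":0,"ry":0,"hand":1,"tx":141,"ty":0,"tz":121,"rz":0.3},{"rx":0,"ry":0,"hand":1,"tx":141,"ty":0,"tz":121,"rz":0.3}]';python3 -m creep '[{"rx":0,"ry":0,"hand":1,"tx":0,"ty":0,"tz":0,"rz":0}]'; python3 rel.py .6481 -.0262 .142 -.641
```

```text
clock: 28.85
position: [0.6475, -0.0262, 0.1528]
tool_rot: [3.141, 0.0, -0.642]
force: [0.3, 0.6, -1.0]
grip_width: 0.0527
clock: 28.95
position: [0.6481, -0.0262, 0.1542]
tool_rot: [-3.141, -0.001, -0.642]
force: [-0.2, -0.4, -2.0]
grip_width: 0.0524
t [-0.   0.  12.2] r [-0.05 -0.07 -0.03]
[-0.6   0.88  0.97  1.64 -0.81  1.08 -1.6 ] 28.95
```

```bash
python3 -m creep '[{"rx":0,"ry":0,"hand":1,"tx":0,"ty":0,"tz":5,"rz":0},{"rx":0,"ry":0,"hand":1,"tx":0,"ty":0,"tz":9,"rz":0},{"rx":0,"ry":0,"hand":1,"tx":0,"ty":0,"tz":11,"rz":0},{"rx":0,"ry":0,"hand":1,"tx":0,"ty":0,"tz":12,"rz":0},{"rx":0,"ry":0,"hand":1,"tx":0,"ty":0,"tz":12,"rz":0}]'; python3 rel.py .6481 -.0262 .135 -.641;  python3 -m creep '[{"rx":0,"ry":0,"hand":1,"tx":0,"ty":0,"tz":1,"rz":0},{"rx":0,"ry":0,"hand":1,"tx":0,"ty":0,"tz":2,"rz":0},{"rx":0,"ry":0,"hand":1,"tx":0,"ty":0,"tz":2,"rz":0}]'
```

```text
clock: 29.45
position: [0.6476, -0.0262, 0.1408]
tool_rot: [3.141, 0.0, -0.642]
force: [0.3, 0.3, -3.4]
grip_width: 0.0528
t [ 0.4 -0.3  5.8] r [ 0.01  0.   -0.05]
[-0.6   0.9   0.96  1.64 -0.82  1.06 -1.59] 29.45
clock: 29.75
position: [0.6476, -0.0262, 0.1387]
tool_rot: [3.142, 0.0, -0.642]
force: [-0.3, 0.0, -1.8]
grip_width: 0.0523
```

```bash
python3 -m creep '[{"rx":0,"ry":0,"hand":1,"tx":0.3,"ty":0,"tz":1,"rz":0},{"rx":0,"ry":0,"hand":1,"tx":0.3,"ty":0,"tz":2,"rz":0},{"rx":0,"ry":0,"hand":1,"tx":0.3,"ty":0,"tz":2,"rz":0}]';python3 -m creep '[{"rx":0,"ry":0,"hand":1,"tx":0,"ty":0,"tz":1,"rz":0},{"rx":0,"ry":0,"hand":1,"tx":0,"ty":0,"tz":1,"rz":0}]'
```

```text
clock: 30.05
position: [0.6478, -0.0264, 0.1367]
tool_rot: [3.141, 0.0, -0.642]
force: [-0.1, -0.4, -2.2]
grip_width: 0.0528
clock: 30.25
position: [0.6478, -0.0263, 0.1357]
tool_rot: [3.141, 0.0, -0.642]
force: [0.6, -0.2, -1.7]
grip_width: 0.0525
```

```bash
python3 -m creep '[{"rx":0,"ry":0,"hand":1,"tx":0,"ty":0,"tz":0.6,"rz":0},{"rx":0,"ry":0,"hand":1,"tx":0,"ty":0,"tz":0.6,"rz":0}]'
```

```text
clock: 30.45
position: [0.6479, -0.0263, 0.1353]
tool_rot: [-3.142, -0.0, -0.642]
force: [0.0, -0.0, -0.1]
grip_width: 0.0526
```

```bash
python3 -m creep '[{"rx":0,"ry":0,"hand":1,"tx":0,"ty":0,"tz":0.6,"rz":0},{"rx":0,"ry":0,"hand":1,"tx":0,"ty":0,"tz":0.6,"rz":0}]'
```

```text
clock: 30.65
position: [0.6479, -0.0264, 0.1352]
tool_rot: [-3.141, -0.0, -0.642]
force: [-3.9, 1.2, 7.8]
grip_width: 0.0527
```

Seated at the expected height (0.135). Release and retreat.

```bash
python3 -m creep '[{"rx":0,"ry":0,"hand":1,"tx":0,"ty":0,"tz":-0.2,"rz":0},{"rx":0,"ry":0,"hand":-1,"tx":0,"ty":0,"tz":-0.4,"rz":0},{"rx":0,"ry":0,"hand":-1,"tx":0,"ty":0,"tz":-0.4,"rz":0},{"rx":0,"ry":0,"hand":-1,"tx":0,"ty":0,"tz":-0.4,"rz":0},{"rx":0,"ry":0,"hand":-1,"tx":0,"ty":0,"tz":-10,"rz":0},{"rx":0,"ry":0,"hand":-1,"tx":0,"ty":0,"tz":-50,"rz":0},{"rx":0,"ry":0,"hand":-1,"tx":-30,"ty":0,"tz":-90,"rz":0},{"rx":0,"ry":0,"hand":-1,"tx":-75,"ty":0,"tz":-120,"rz":0}]';python3 -m creep '[{"rx":0,"ry":0,"hand":-1,"tx":-40,"ty":0,"tz":-10,"rz":0},{"rx":0,"ry":0,"hand":-1,"tx":-80,"ty":0,"tz":-10,"rz":0},{"rx":0,"ry":0,"hand":-1,"tx":-80,"ty":0,"tz":-10,"rz":0}]';python3 - <<'E'
from h import *
p,st=wrist(); save(p,"w15.png",1.0)
q=[p["pixels"]]
for n in("side","scene"):
    p=viewer.grab_frame(n); c=proj(p,np.array([[.649,-.025,.08]]))[0].astype(int)
    a=p["pixels"][max(0,c[1]-60):c[1]+60,c[0]-80:c[0]+80]; a=np.clip(cv2.resize(a,None,fx=4.5,fy=4.5,interpolation=cv2.INTER_CUBIC)*1.3,0,255).astype(np.uint8); cv2.imwrite("pics/f_%s.png"%n,a); save(p,"ff_%s.png"%n,1.4)
print(bot.observe()["clock"])
E
```

```text
clock: 31.45
position: [0.5907, 0.0151, 0.255]
tool_rot: [-3.141, -0.002, -0.644]
force: [0.5, 0.3, 0.4]
grip_width: 0.0854
clock: 31.75
position: [0.5237, 0.0682, 0.2628]
tool_rot: [-3.14, 0.003, -0.638]
force: [1.6, 0.1, 0.4]
grip_width: 0.0854
31.9
```

View pics/f_side.png

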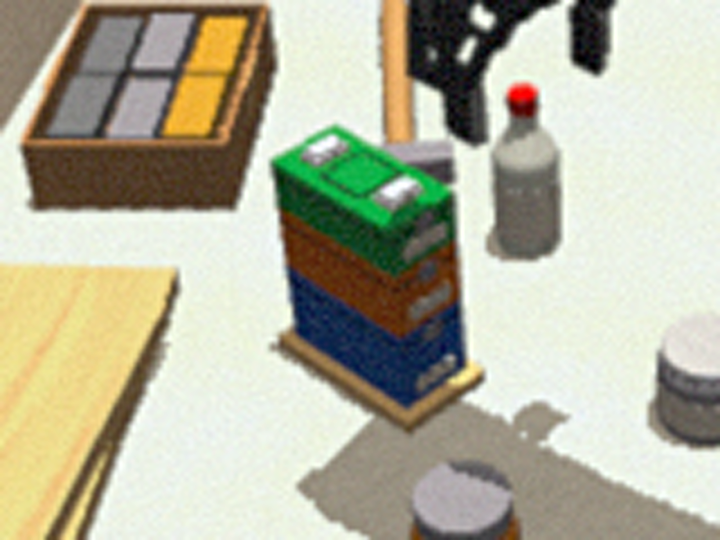

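View pics/f_scene.png

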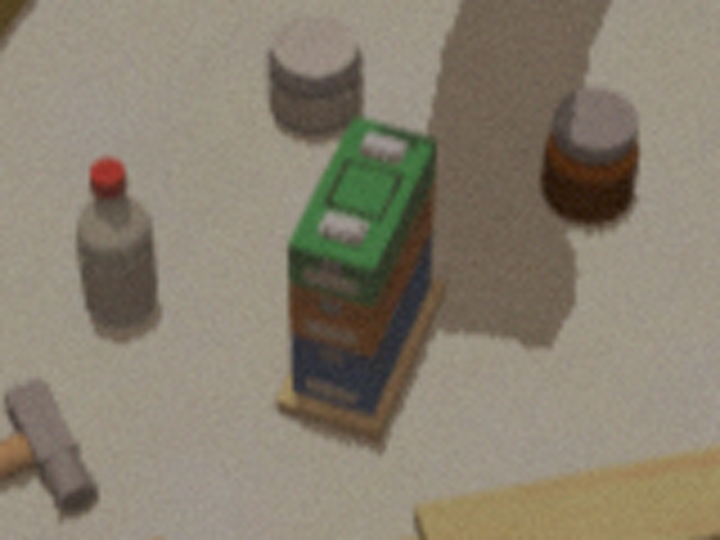

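View pics/ff_scene.png

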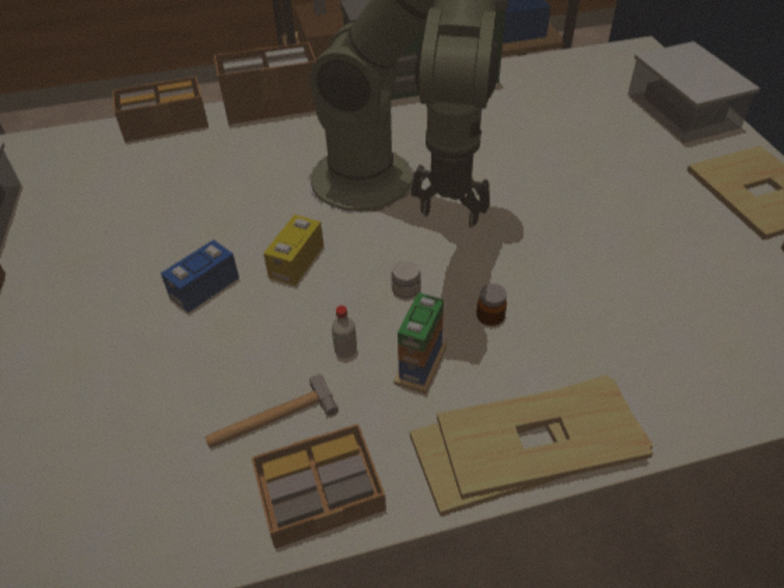

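View pics/w15.png

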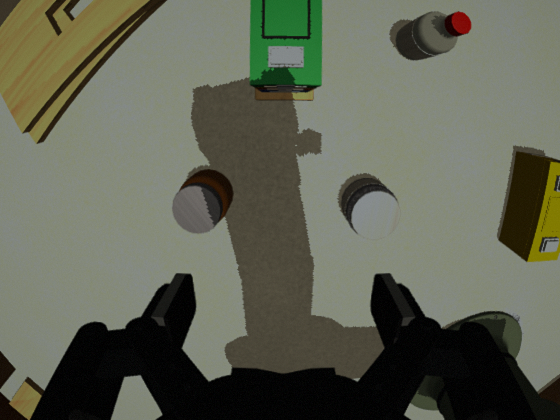

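The stack is flush and square in both views: green lid at about (421,322) in the scene picture, with no gaps and the bystanders where they started. I'm handing it in.

```bash
python3 -c "
from workcell import bot
print(bot.job_done()); print(bot.observe()['clock'])"
```

```text
the job is handed in; nothing more can be done
None
the job is handed in; nothing more can be done
```

The three boxes are stacked on the carrier board as asked: blue on the board, orange on it and green on top. I handed the job in at about 32 s of the 72 s allowed. I put the green box aside on free bench first. Each box went down in steps of about 1 mm until light contact, then was released.

**Seating:** the gripper heights at contact put each underside on the face below it. They were 0.0359, 0.0927 and 0.1352 m, against 0.0356, 0.0925 and 0.135 m expected. No box met resistance as it went over the lugs, and contact forces on the stack were 10 N or less.

**Final pictures:** the side and scene views show a square, gap-free stack. The glue bottle, jar, tin, hammer, yellow box and larger blue box show no sign of having moved, and the gripper is well clear.

**What disagreed or went less gently:**
- **Setting green aside:** the last downward step onto the bench was firmer than intended, at about 45 N on the wrist. The limit there is 120 N.
- **Closing the grip:** this pressed each box down by about 13–19 N at each pick-up.
- **Carrier position:** the fixed cameras put it about 3 mm from where the wrist camera did. I used the wrist camera's value, corrected for how each box sat in the grip, and the fit bore that out.

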